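Snap the bowl gouge home in its spring clips

ROBOT

A 7-joint arm with a two-finger parallel gripper is mounted at the origin on the work surface. World frame = base frame: x ahead of the robot, y to its left, z up, the work surface at z = 0. Lengths are in m, angles in rad, forces in N, time in s.
With the tool pointing down it reaches from about 0.4 to 0.875 m from the base axis. Payload 4.4 kg.
Tool frame: the origin (TCP) lies between the finger pads; the fingertips stand 25 mm ahead of it and the grasp point (between the pads) lies 6 mm ahead of it; y points along the fingers, z is the direction in which the jaws open and shut, and the axes are right-handed (so a half turn about y gives the same grasp; the last joint's range is limited). The gripper opens to 85 mm and grips with 20 to 120 N. Pads are 22 mm wide; open, the fingers measure 114 mm over their backs; the gripper's body (76 mm by 85 mm) begins 54 mm behind the grasp point. The pads swing forward as they close: fully open they stand 13 mm farther back than shut.
Start: joints at [-0.066, 0.628, 0.038, 1.517, -0.027, 0.996, -0.02], TCP at [0.65, 0, 0.256] pointing down, gripper open.
Joint ranges: [-3.06, 3.06], [-0.37, 2.12], [-1.25, 1.32], [0.18, 2.47], [-1.1, 4.24], [0.23, 1.98], [-2.94, 2.94]. Speed limits (rad/s): [2.57, 2.57, 3.14, 3.14, 3.14, 3.14, 3.14].

INTERFACE

Orientations are given as a rotation vector (axis times angle).
In Python, from bench import ctrl gives the robot as it stands.
- The arm moves only by the shell command python3 -m pendant 'ROWS' [FORCE]. ROWS is JSON, a list of rows, each an object with "fingers": the opening in per cent of the stroke, from 0 (shut) to 100 (fully open); "delta_pos": the shift along the tool's x, y, z in mm, a list of three; "rot": the turn, a rotation vector about the tool's x, y, z in rad, a list of three. A call has 1 to 20 rows; each row is the pose to reach, as a shift and turn from the pose measured when the call began, along the tool's axes at that moment; what a row does not reach only later rows make up. A row lasts 1/8 s, in which the tool goes at most 62.5 mm and 10.7 degrees, less where a joint would pass 70% of its speed; a pose out of reach is approached as far as the arm can. A call with a gripper value outside its range is refused whole. The fingers move at their own pace and stop on an object; FORCE is the grip in N (left out, the last holds). Time passes only in rows, so rows that repeat a pose let the fingers close. It gives the time, the measured TCP pose, the force and the opening at its end, in the units of the state.
- ctrl.get_state(): the state, without advancing time (a new reading comes with each control period).
- ctrl.read_camera(name): name is "scene" or "side" or "wrist"; returns a dict with "color" (480x640x3 uint8, red, green, blue), "vfov" (degrees; the focal length in pixels is half the picture's height over the tangent of half this angle, whatever the lens; pixels are square), "cx", "cy" (the principal point, pixels), "k1" (the pictures are not rectified: a ray, as slopes to the right and down, at radius r is drawn at 1 + k1 r^2 times it, then the intrinsics apply), "rvec" (rotation vector, rad) and "tvec" (3), from world to camera coordinates, as OpenCV has them; the wrist camera has in their place "tool_from_camera" (4x4, takes a point from camera to tool coordinates, whose origin is the TCP and whose axes are the tool frame's). Camera axes: x right, y down, z forward; pixel columns grow to the right and rows downward; lengths in m; the calibration is good to about 2 mm. A picture is of the moment at which its call begins: read the wrist's pose just before it. There is no depth.
- ctrl.finish_job(): hands the job in, once; it reports no verdict.
The state is a dict: "time_s": time; "joint_positions": joint angles; "qvel": joint speeds; "tau": joint torques, N m; "tool_pos": TCP position; "tool_rot": TCP orientation; "wrist_force": force on the tool from outside, world axes, zero at the start; "moment": the same for the moment, N m; "opening": opening from 0.0 (shut) to 1.0 (fully open).
Only numpy, scipy, OpenCV 4.12 (cv2) and the standard library are available. Lean on these libraries where they do the work, as an engineer would, in place of code of your own. Each camera call takes 0.05 s, during which the arm holds its last target.

TASK

Tidy away the pale-handled bowl gouge: draw it out of its parking tube and clip it into the empty bay of the clip board, lying the same way as the tool beside it, with its handle between the wooden rails and its bar pressed fully home in both spring clips. Only the handle can be reached while it is parked, so lay it down and take it again by the bar between the two clip positions, then press with light, steady hand force rather than ramming it. Leave the other tools and everything else on the bench where they are.

Things in the scene. Friction and masses are not known exactly. Their poses are not given: they have to be found in the camera images.
- gouge: Loose bowl gouge, 274 mm long, about 0.33 kg. Origin on its axis at the front of the brass ferrule, x along the axis to the cutting end. Round steel bar 16 mm thick from x = 0 to 150 mm (last 10 mm thinner); ferrule 19 mm thick, x = -14 to 0; pale eight-sided handle with brass ring, 30 mm across flats, x = -124 to -14. Parked: z up, nose down 12 degrees, two flats upright, gripped across y.
- gouge_handle (a point): Point on the gouge's axis at the middle of its handle (x = -68 mm); axes as the gouge. Balance point: on the bar, some 30 mm ahead of the ferrule, so laid on the bench the gouge rests on the front of the handle and on its tip, nose about 2.5 degrees down, and does not roll.
- gouge_shaft (a point): Point on the gouge's axis halfway along the bar (x = 75 mm), midway between the two clips when put away; axes as the gouge. The whole bar is inside the tube at the start: the gouge must be drawn about 155 mm back along its own axis to come free.
- tube_holder: Fixed parking holder, 150 x 150 mm base with two white tubes side by side at y = -45 and +45 mm. Origin at the centre of the underside, z up. Tubes: 31 mm outside, 25 mm bore, 152 mm long; mouths at x = -75 mm, their axes 78 mm above the bench, open to -x, sloping down at 0.21 rad to +x. One holds the gouge, the other the dark-handled scraper; which is which varies.
- scraper: Loose dark-handled scraper of the gouge's size, parked in the other tube. Origin and axes as the gouge. Leave it there.
- clip_board: Fixed plywood clip board, 300 x 160 x 16 mm. Origin at the centre of its underside, z up, x along the bays to the tools' cutting ends. Bays on y = +37.5 mm (empty) and y = -37.5 mm (full). Behind the clips each handle lies between two wooden rails, x = -142 to -38 mm, inner faces 41 mm apart, 10 mm thick, tops at z = 46 mm: no room for fingers beside the handle.
- bay_seat (a point): Where point gouge_shaft belongs: on the axis of a fully clipped bar in the empty bay, midway between its two clips (clip board x = 55, y = 37.5, z = 40 mm). Axes as the clip board: x towards the cutting end. Around it the board's top is 24 mm below the bar's axis, free for 60 mm along x.
- clip_rear (a point): Axis of a clipped bar at the centre of the empty bay's rear clip (clip board x = 15 mm). Each clip is 14 mm long on a 20 mm batten: two sprung leaves with rolled lips, 5 mm round, 11 mm apart when empty, lip tops at z = 49.5 mm. They spread and snap over the bar. A bar resting unpressed on the lips is about 13 mm too high.
- clip_front (a point): Axis of a clipped bar at the centre of the empty bay's front clip (clip board x = 95 mm), like the rear one. Pressing straight down takes roughly 6 to 10 N per clip; past the lips the bar meets a rigid seat. Pulling it out again takes about as much.
- clipped_tool: Loose tool of the gouge's size with a mid-brown handle, already clipped in the board's other bay, cutting end towards the board's +x. Origin and axes as the gouge. Leave it there.
- bowl: Loose turned wooden bowl, 148 mm across, 52 mm high; origin at the centre of its underside. Bystander.
- blank_a: Loose pale wood blank, 55 x 190 x 48 mm; origin at the centre of its underside. Bystander.
- blank_b: Loose wood blank, 45 x 120 x 45 mm; origin at the centre of its underside. Bystander.
- mallet: Loose round wooden carver's mallet standing on its head, 92 mm across, 200 mm high; origin at the centre of its underside. Bystander.
- marking_gauge: Loose wooden marking gauge lying flat, 115 mm long in y, 60 mm in x, 30 mm high; origin at the centre of its underside. Bystander.
Mind the look-alikes: they are no part of the job. Leave any blue look-alike of the tube_holder alone.

How it is judged:
On the way:
1. the gouge is drawn fully out of its parking tube (x of gouge_shaft in the frame of tube_holder below -0.148 m), for 0.1 s.
At the end, for the whole second after the job is handed in: The gouge lies at rest, handle between the rails, cutting end as its neighbour: mid-bar within 3.5 mm of seated height, 4 mm sideways and 14 mm lengthways of the bay's middle, and within 0.06 rad of the bay's line, so both clips have snapped over it (y of gouge_shaft in the frame of bay_seat between -0.004 and 0.004 m and z of gouge_shaft in the frame of bay_seat between -0.0035 and 0.0035 m and x of gouge_shaft in the frame of bay_seat between -0.014 and 0.014 m and angle between the x axis of gouge and the x axis of clip_board, either way round below 0.06 rad and x of gouge_handle in the frame of bay_seat below -0.1 m and linear speed of gouge below 0.02 m/s); the robot touches nothing.
It fails at once if the gouge is rammed into the clip board with more than 45 N (contact force between gouge and clip_board above 45 N).
It fails at once if the parked scraper is moved by more than 20 mm (distance of scraper from where it was at the start of the episode above 0.02 m).
It fails at once if the clipped tool is moved by more than 8 mm (distance of clipped_tool from where it was at the start of the episode above 0.008 m).
It fails at once if a bystander (bowl, blank, mallet, marking gauge) is moved by more than 30 mm (distance of any of bowl, blank_a, blank_b, mallet, marking_gauge from where it was at the start of the episode above 0.03 m).
It also fails if it takes over 53 s, if anything falls off the work surface, if the arm or the gripper's body presses on something with over 40 N, if the wrist force passes 120 N, or if a joint passes its speed limit or range.

## Working session

There is one attempt and no reset: what is moved stays moved. The work goes in short steps, Python scripts to look and compute and a shell command to move; the robot and the scene stay as the last step left them, time stands still between calls to the robot, and variables do not carry over. Pictures are saved under pics/ and viewed, and the job is handed in when it is done.

```bash
ls; mkdir -p pics
python3 - <<'E'
from bench import ctrl
import cv2
s=ctrl.get_state(); print(s)
for n in ["scene","side","wrist"]:
    r=ctrl.read_camera(n); cv2.imwrite(f"pics/{n}0.png",r["color"][:,:,::-1])
    print(n,{k:v for k,v in r.items() if k!="color"})
E
```

```text
pics
{'time_s': 0.0, 'joint_positions': array([-0.06580141,  0.62936199,  0.03842485,  1.5183762 , -0.02699106,
        0.99629201, -0.02000478]), 'qvel': array([ 0.00133034,  0.00086137, -0.00043403,  0.00022506,  0.00085664,
        0.00042543,  0.00112725]), 'tau': array([-1.11932164e-03, -5.63405585e+01,  1.22606792e+00, -1.93450052e+01,
        1.09587883e-02,  1.05136272e-02, -8.84369996e-06]), 'tool_pos': array([6.49418407e-01, 3.75455973e-05, 2.55375828e-01]), 'tool_rot': array([-1.21063795,  1.21059081, -1.20829765]), 'wrist_force': array([ 0.0805874 , -0.27837954,  0.06126063]), 'moment': array([ 0.00631308, -0.02765647, -0.02394425]), 'opening': 0.9988955176799739}
scene {'vfov': 52.29878793346579, 'cx': 312.1256194261481, 'cy': 239.64677847146802, 'k1': -0.10996793774947744, 'rvec': array([ 1.22748051,  2.32160343, -0.90711696]), 'tvec': array([ 0.36618022, -0.27005808,  1.69003439])}
side {'vfov': 55.46425745126141, 'cx': 312.9180924848931, 'cy': 237.82681349881608, 'k1': -0.024814897009819346, 'rvec': array([ 0.57216799, -2.49799259,  1.36577813]), 'tvec': array([0.46259749, 0.21236774, 1.05807719])}
wrist {'vfov': 66.51609181596858, 'cx': 320.38193536280323, 'cy': 237.76812963201178, 'k1': 0.02232070460887284, 'tool_from_camera': array([[-7.94289202e-04,  9.51649701e-01,  3.07184336e-01,
        -7.81770440e-02],
       [-9.91533865e-05, -3.07184506e-01,  9.51649972e-01,
        -1.17476072e-01],
       [ 9.99999680e-01,  7.25426930e-04,  3.38352627e-04,
        -5.93423779e-04],
       [ 0.00000000e+00,  0.00000000e+00,  0.00000000e+00,
         1.00000000e+00]])}
```

View pics/scene0.png

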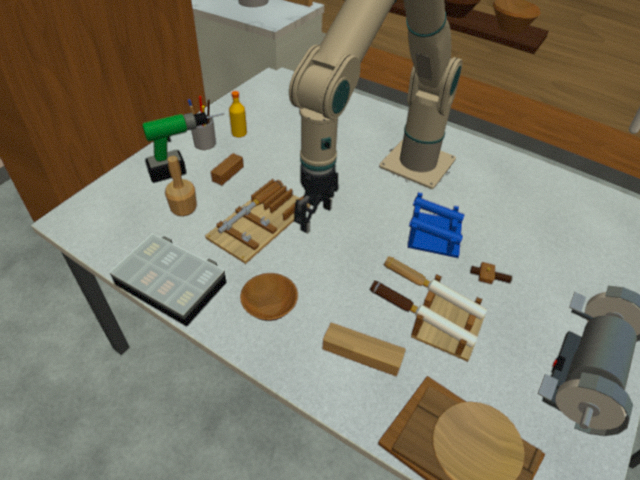

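View pics/side0.png

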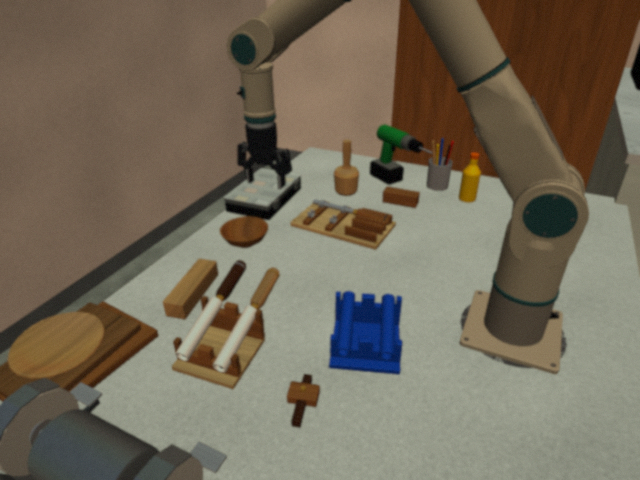

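View pics/wrist0.png

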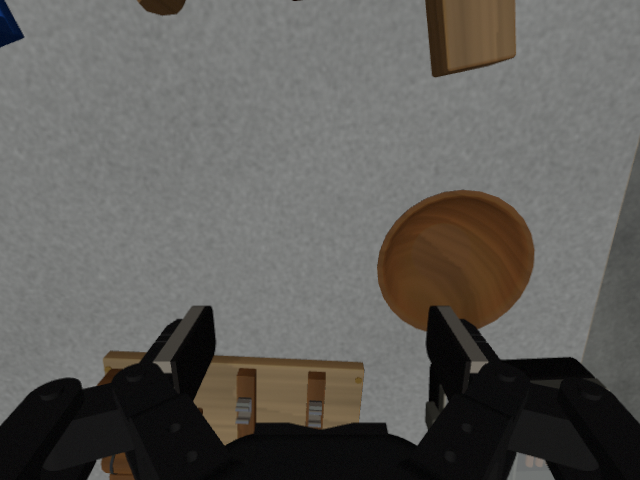

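```bash
cat > h.py <<'E'
import numpy as np, cv2
from scipy.spatial.transform import Rotation as R
from bench import ctrl
def cam(name):
    s=ctrl.get_state(); r=ctrl.read_camera(name)
    h=480; f=h/2/np.tan(np.radians(r["vfov"])/2)
    if name=="wrist":
        T=np.eye(4);T[:3,:3]=R.from_rotvec(s["tool_rot"]).as_matrix();T[:3,3]=s["tool_pos"]
        Wc=T@r["tool_from_camera"]
        Rc=Wc[:3,:3].T; t=-Rc@Wc[:3,3]
    else:
        Rc=R.from_rotvec(r["rvec"]).as_matrix(); t=np.array(r["tvec"])
    return dict(f=f,cx=r["cx"],cy=r["cy"],k1=r["k1"],R=Rc,t=t,img=r["color"][:,:,::-1].copy())
def proj(c,P):
    p=c["R"]@np.asarray(P,float)+c["t"]; a=p[:2]/p[2]; a=a*(1+c["k1"]*(a@a)); return c["f"]*a+[c["cx"],c["cy"]]
def ray(c,uv):
    d=(np.asarray(uv,float)-[c["cx"],c["cy"]])/c["f"]; a=d.copy()
    for _ in range(30): a=d/(1+c["k1"]*(a@a))
    v=c["R"].T@np.array([a[0],a[1],1]); return -c["R"].T@c["t"], v/np.linalg.norm(v)
def onz(c,uv,z):
    o,v=ray(c,uv); return o+v*(z-o[2])/v[2]
def tri(obs):
    A=np.zeros((3,3));b=np.zeros(3)
    for c,uv in obs:
        o,v=ray(c,uv);M=np.eye(3)-np.outer(v,v);A+=M;b+=M@o
    P=np.linalg.solve(A,b)
    return P,[np.linalg.norm(np.cross(P-ray(c,uv)[0],ray(c,uv)[1])) for c,uv in obs]
def crop(c,x0,y0,x1,y1,k,name):
    im=cv2.resize(c["img"][y0:y1,x0:x1],None,fx=k,fy=k,interpolation=cv2.INTER_CUBIC)
    cv2.imwrite("pics/"+name,im)
E
python3 - <<'E'
from h import *
s=ctrl.get_state();print(R.from_rotvec(s["tool_rot"]).as_matrix().round(3))
c=cam("scene");d=cam("side")
crop(c,350,240,510,370,5,"sc_holder.png")
crop(c,195,160,325,270,5,"sc_board.png")
crop(d,150,250,300,390,4,"si_holder.png")
crop(d,280,190,410,260,6,"si_board.png")
E
```

```text
[[-0.    -0.001  1.   ]
 [-1.     0.    -0.   ]
 [-0.    -1.    -0.001]]
```

View pics/sc_holder.png

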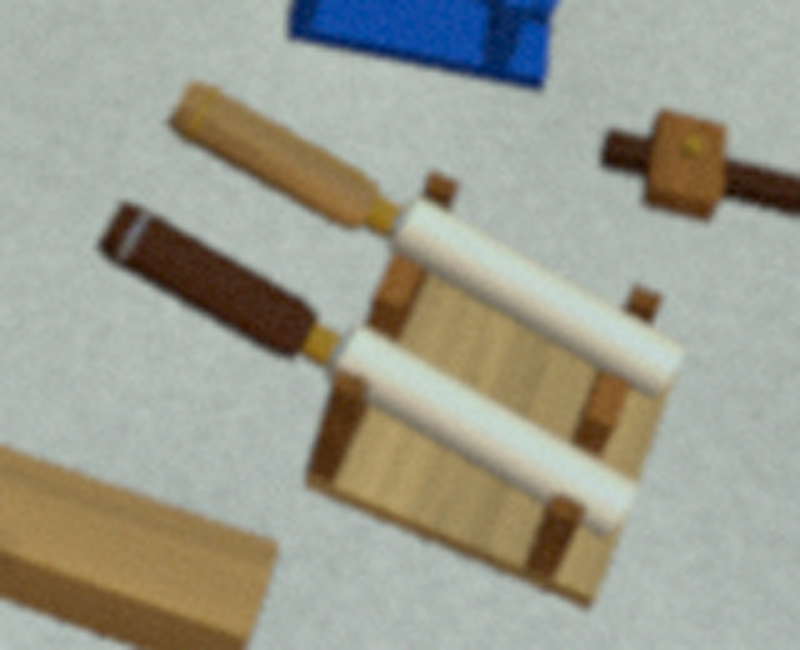

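View pics/sc_board.png

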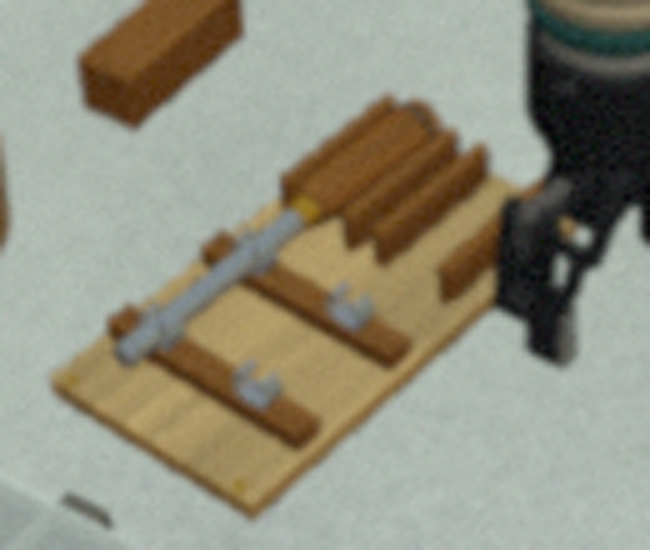

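View pics/si_holder.png

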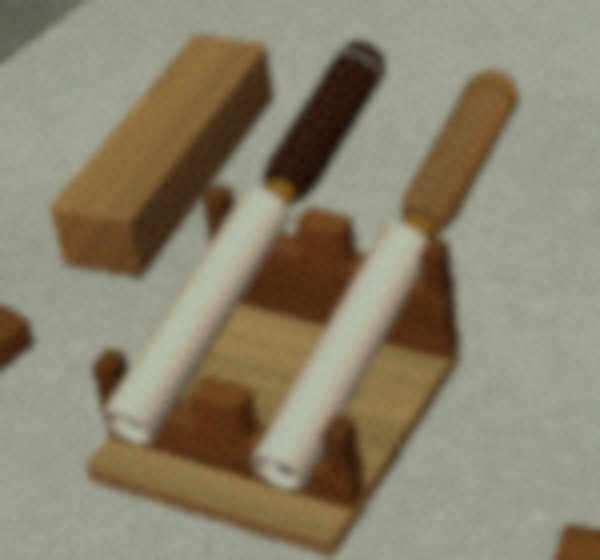

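View pics/si_board.png

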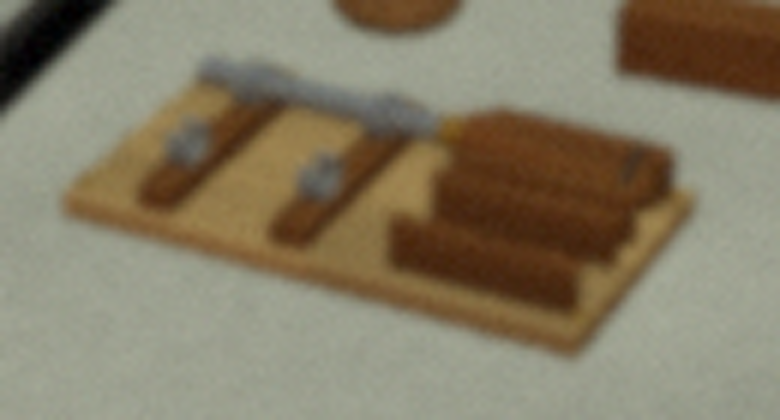

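Run:
```python
from h import *
c=cam("scene");d=cam("side")
S=lambda x,y:(350+(x-2)/5,240+(y-2)/5); SB=lambda x,y:(195+(x-2)/5,160+(y-2)/5)
H=lambda x,y:(150+(x-2)/4,250+(y-2)/4); HB=lambda x,y:(280+(x-3)/6,190+(y-3)/6)
for n,a,b in [("butt",S(192,108),H(495,87)),("ferr",S(385,216),H(417,220)),("mouth",S(412,228),H(405,232)),("mouth scr",S(345,352),H(262,198)),("tubeend",S(670,372),H(281,470)),("tubeend scr",S(618,510),H(132,425))]:
    P,e=tri([(c,a),(d,b)]);print(n,P.round(4),np.round(e,4))
print("base corners")
for p in [(590,600),(308,480)]: print("sc z.0",onz(c,S(*p),0).round(4))
for p in [(332,552),(92,472),(455,357)]: print("si z0",onz(d,H(*p),0).round(4))
print("board top z16")
for p in [(55,380),(252,508),(500,178)]: print("sc",onz(c,SB(*p),.016).round(4))
for p in [(65,200),(575,342),(692,193),]: print("si",onz(d,HB(*p),.016).round(4))
for n,a,b in [("clipR",SB(350,305),HB(321,172)),("clipF",SB(258,383),HB(187,142)),("nose",SB(128,348),HB(207,68)),("ferr",SB(303,207),HB(442,124))]:
    P,e=tri([(c,a),(d,b)]);print(n,P.round(4),np.round(e,4))
```

```text
butt [0.5456 0.1554 0.0995] [0.0023 0.0023]
ferr [0.5362 0.2627 0.0802] [0.0043 0.0043]
mouth [0.5359 0.2767 0.0816] [0.0053 0.0053]
mouth scr [0.6261 0.2837 0.0817] [0.0025 0.0025]
tubeend [0.5188 0.4204 0.0463] [0.0027 0.0027]
tubeend scr [0.6085 0.4281 0.0448] [0.0025 0.0025]
base corners
sc z.0 [0.633  0.4377 0.    ]
sc z.0 [0.6485 0.2917 0.    ]
si z0 [0.4923 0.4196 0.    ]
si z0 [0.6403 0.4318 0.    ]
si z0 [0.5083 0.2736 0.    ]
board top z16
sc [ 0.6925 -0.3484  0.016 ]
sc [ 0.703  -0.1926  0.016 ]
sc [ 0.4018 -0.2381  0.016 ]
si [ 0.6911 -0.1895  0.016 ]
si [ 0.3987 -0.1732  0.016 ]
si [ 0.3913 -0.3342  0.016 ]
clipR [ 0.5623 -0.2321  0.0397] [0.002 0.002]
clipF [ 0.6418 -0.2361  0.0382] [0.0008 0.0008]
nose [ 0.6663 -0.3111  0.0422] [0.0001 0.0001]
ferr [ 0.5201 -0.299   0.0468] [0.0009 0.0009]
```

```bash
cat >> h.py <<'E'
def tool_R(yaw,pitch_down):
    """tool for a gouge with heading yaw (deg), nose down pitch (deg): tool x = -axis"""
    y=np.radians(yaw);p=np.radians(pitch_down)
    a=np.array([np.cos(y)*np.cos(p),np.sin(y)*np.cos(p),-np.sin(p)])
    gy=np.array([-np.sin(y),np.cos(y),0]); tz=-gy; tx=-a; ty=np.cross(tz,tx)
    return np.column_stack([tx,ty,tz]),a
def plan(P,Rt,ahead=0.006):
    """P: world point that should lie `ahead` in front of TCP"""
    s=ctrl.get_state();Rc=R.from_rotvec(s["tool_rot"]).as_matrix()
    tcp=np.asarray(P)-Rt[:,1]*ahead
    d=Rc.T@(tcp-s["tool_pos"])*1000; r=R.from_matrix(Rc.T@Rt).as_rotvec()
    print("tcp",tcp.round(4),"delta mm",d.round(1),"rot",r.round(4),"deg",np.degrees(np.linalg.norm(r)).round(1))
    return d,r
E
python3 - <<'E'
from h import *
Rt,a=tool_R(96.3,12);print(Rt.round(3))
plan(np.array([.541,.206,.091])-Rt[:,1]*0.12,Rt)
E
```

```text
[[ 0.107  0.023  0.994]
 [-0.972 -0.207  0.11 ]
 [ 0.208 -0.978 -0.   ]]
tcp [0.5381 0.232  0.2142] delta mm [-232.    41.9 -111.7] rot [ 0.0119 -0.1095 -0.2093] deg 13.5
```

```bash
python3 -m pendant '[{"fingers":100,"delta_pos":[-45,8,-22],"rot":[0.002,-0.02,-0.04]},{"fingers":80,"delta_pos":[-90,16,-44],"rot":[0.005,-0.044,-0.084]},{"fingers":70,"delta_pos":[-140,25,-67],"rot":[0.007,-0.066,-0.126]},{"fingers":70,"delta_pos":[-190,34,-90],"rot":[0.01,-0.09,-0.17]},{"fingers":70,"delta_pos":[-232,42,-112],"rot":[0.012,-0.11,-0.209]},{"fingers":70,"delta_pos":[-232,42,-112],"rot":[0.012,-0.11,-0.209]},{"fingers":70,"delta_pos":[-232,42,-112],"rot":[0.012,-0.11,-0.209]}]' 90
python3 - <<'E'
from h import *
c=cam("wrist");cv2.imwrite("pics/w1.png",c["img"]);
E
```

```text
time_s: 1.23
tool_pos: [0.5382, 0.2315, 0.2142]
tool_rot: [-1.402, 1.012, -1.282]
wrist_force: [0.4, -1.4, -0.1]
opening: 0.699
```

View pics/w1.png

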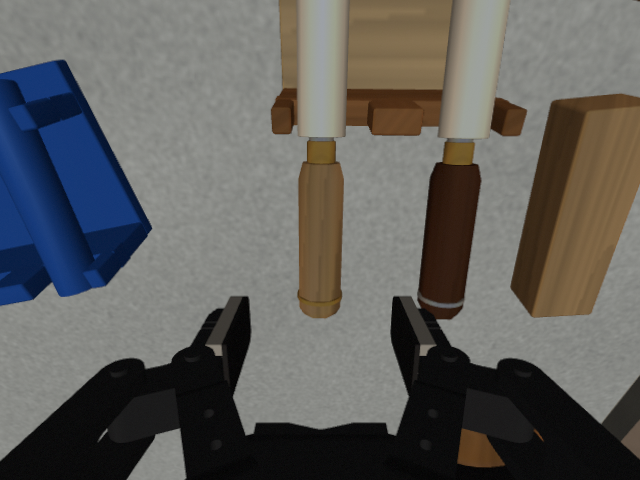

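Run:
```python
from h import *
c=cam("wrist")
hsv=cv2.cvtColor(c["img"],cv2.COLOR_BGR2HSV)
Rt,a=tool_R(96.3,12)
o,v1=ray(c,(321,163));o2,v2=ray(c,(320,313))
# o+t1 v1 - 0.11a = o+t2 v2
M=np.column_stack([v1,-v2]);t,res,_,_=np.linalg.lstsq(M,0.105*a,rcond=None)
p1=o+t[0]*v1;p2=o+t[1]*v2;print(p1,p2,res,t)
for x in (-124,-68,-14,0): print(x,proj(c,p1+(x+14)/1000*a).round(1))
for P in [(.541,.206,.091)]: print(proj(c,P))
m=proj(c,p1); 
# plane z-check: axis point where ray through (321,240) cuts plane through mouth estimate
```

```text
[0.53559387 0.25795755 0.09239217] [0.54611324 0.15579425 0.11421949] [5.70036909e-07] [0.23241121 0.26547729]
-124 [321.1 319.2]
-68 [321.  245.1]
-14 [321. 163.]
0 [321.  139.7]
[320.51890422 235.02965655]
```

Run:
```python
from h import *
Rt,a=tool_R(96.3,12)
plan(np.array([.541,.206,.089]),Rt)
```

```text
tcp [0.5409 0.2072 0.0949] delta mm [ -2.6 121.8  -0.6] rot [-0.0004 -0.0028  0.0006] deg 0.2
```

```bash
python3 -m pendant '[{"fingers":70,"delta_pos":[-1,40,0],"rot":[0,0,0]},{"fingers":70,"delta_pos":[-2,80,0],"rot":[0,0,0]},{"fingers":70,"delta_pos":[-3,105,0],"rot":[0,0,0]},{"fingers":70,"delta_pos":[-3,122,0],"rot":[0,0,0]},{"fingers":70,"delta_pos":[-3,122,0],"rot":[0,0,0]},{"fingers":40,"delta_pos":[-3,122,0],"rot":[0,0,0]},{"fingers":20,"delta_pos":[-3,122,0],"rot":[0,0,0]},{"fingers":20,"delta_pos":[-3,122,0],"rot":[0,0,0]},{"fingers":20,"delta_pos":[-3,122,0],"rot":[0,0,0]}]' 90
python3 - <<'E'
from h import *
c=cam("wrist");cv2.imwrite("pics/w2.png",c["img"]);d=cam("side");crop(d,150,200,330,340,4,"s2.png")
E
```

```text
time_s: 2.45
tool_pos: [0.542, 0.208, 0.0954]
tool_rot: [-1.399, 1.013, -1.285]
wrist_force: [0.4, -0.9, 4.5]
opening: 0.33
```

View pics/w2.png

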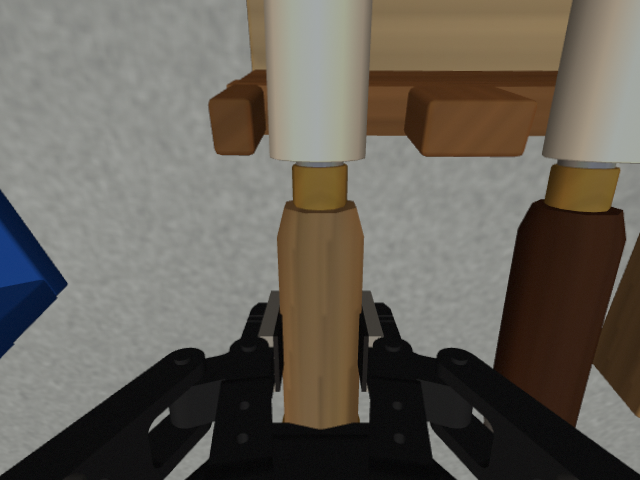

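View pics/s2.png

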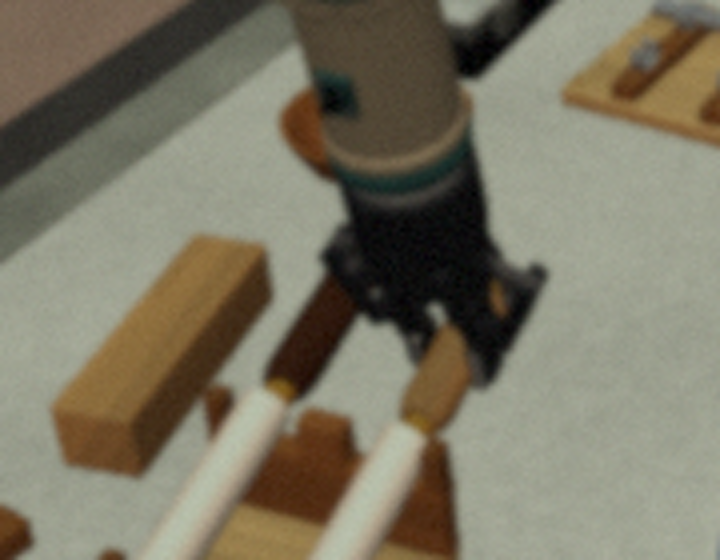

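```bash
python3 -m pendant '[{"fingers":20,"delta_pos":[12,0,0],"rot":[0,0,0]},{"fingers":20,"delta_pos":[24,0,0],"rot":[0,0,0]},{"fingers":20,"delta_pos":[36,0,0],"rot":[0,0,0]},{"fingers":20,"delta_pos":[48,0,0],"rot":[0,0,0]},{"fingers":20,"delta_pos":[60,0,0],"rot":[0,0,0]},{"fingers":20,"delta_pos":[60,0,0],"rot":[0,0,0]}]' 90
python3 - <<'E'
from h import *
c=cam("wrist");cv2.imwrite("pics/w3.png",c["img"])
E
```

```text
time_s: 3.3
tool_pos: [0.5483, 0.1464, 0.1081]
tool_rot: [-1.4, 1.015, -1.289]
wrist_force: [0.9, -1.9, 1.1]
opening: 0.333
```

View pics/w3.png

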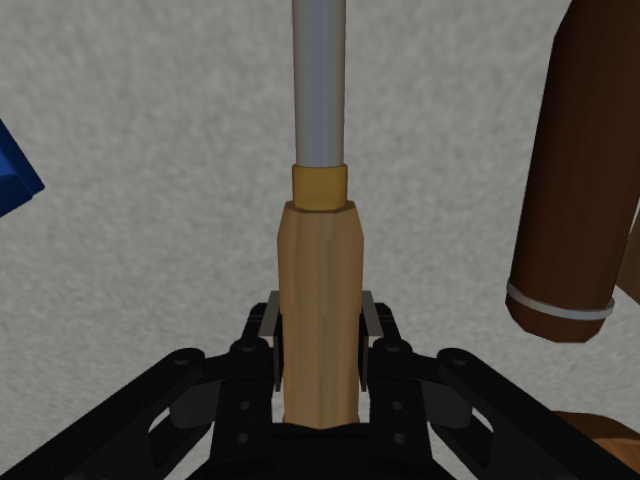

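```bash
python3 -m pendant '[{"fingers":20,"delta_pos":[15,0,0],"rot":[0,0,0]},{"fingers":20,"delta_pos":[30,0,0],"rot":[0,0,0]},{"fingers":20,"delta_pos":[46,0,0],"rot":[0,0,0]},{"fingers":20,"delta_pos":[62,0,0],"rot":[0,0,0]},{"fingers":20,"delta_pos":[78,0,0],"rot":[0,0,0]},{"fingers":20,"delta_pos":[94,0,0],"rot":[0,0,0]},{"fingers":20,"delta_pos":[110,0,0],"rot":[0,0,0]},{"fingers":20,"delta_pos":[120,0,0],"rot":[0,0,0]},{"fingers":20,"delta_pos":[120,0,0],"rot":[0,0,0]},{"fingers":20,"delta_pos":[120,0,0],"rot":[0,0,0]}]' 90
python3 - <<'E'
from h import *
c=cam("wrist");cv2.imwrite("pics/w4.png",c["img"]);d=cam("side");cv2.imwrite("pics/s4.png",d["img"])
b=cam("scene");cv2.imwrite("pics/c4.png",b["img"])
E
```

```text
time_s: 4.6
tool_pos: [0.5606, 0.0311, 0.1331]
tool_rot: [-1.4, 1.014, -1.287]
wrist_force: [-0.1, 1.2, -3.2]
opening: 0.327
```

View pics/s4.png

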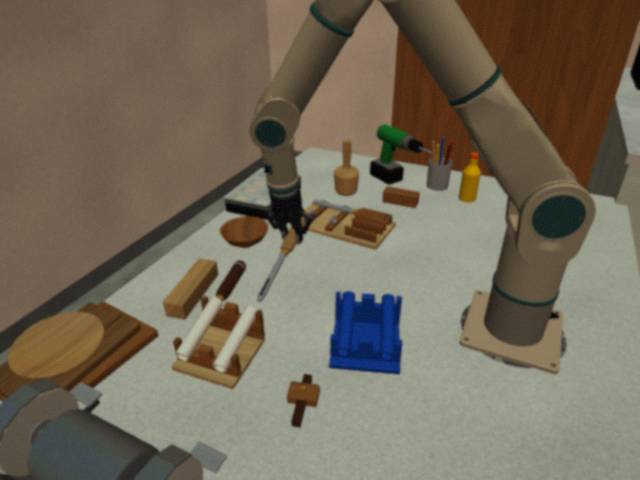

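View pics/w4.png

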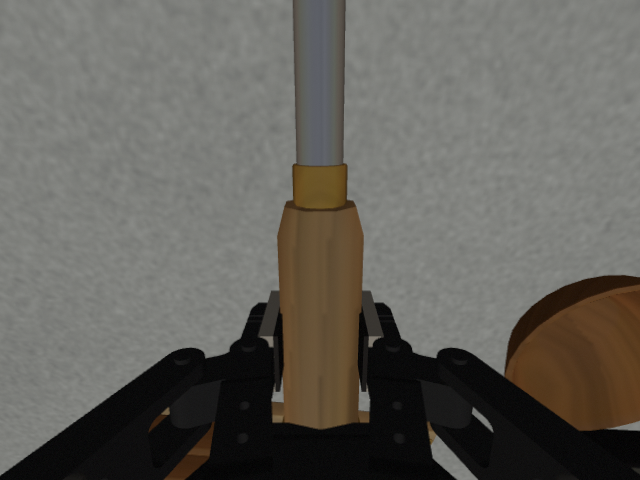

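View pics/c4.png

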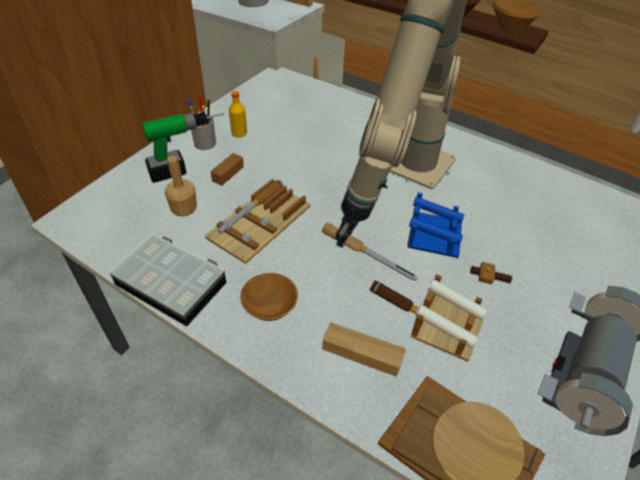

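Run:
```python
from h import *
print(ctrl.get_state()["joint_positions"].round(3))
c=cam("scene");d=cam("side")
print("bowl",onz(c,(269,292),.05),onz(d,(244,228),.05))
crop(c,195,165,325,265,6,"sc_b2.png")
crop(d,300,195,405,250,7,"si_b2.png")
Rt,a=tool_R(-3,4)
# gouge handle point currently 
plan(np.array([.460,-.053,.20]),Rt)
```

```text
[-0.311  0.686  0.13   1.885  0.227  0.608 -0.292]
bowl [ 0.76929911 -0.05705188  0.05      ] [ 0.77405076 -0.05478866  0.05      ]
tcp [ 0.4604 -0.053   0.206 ] delta mm [  86.6  -56.1 -108.3] rot [-0.2441  1.713   0.1034] deg 99.3
```

View pics/sc_b2.png

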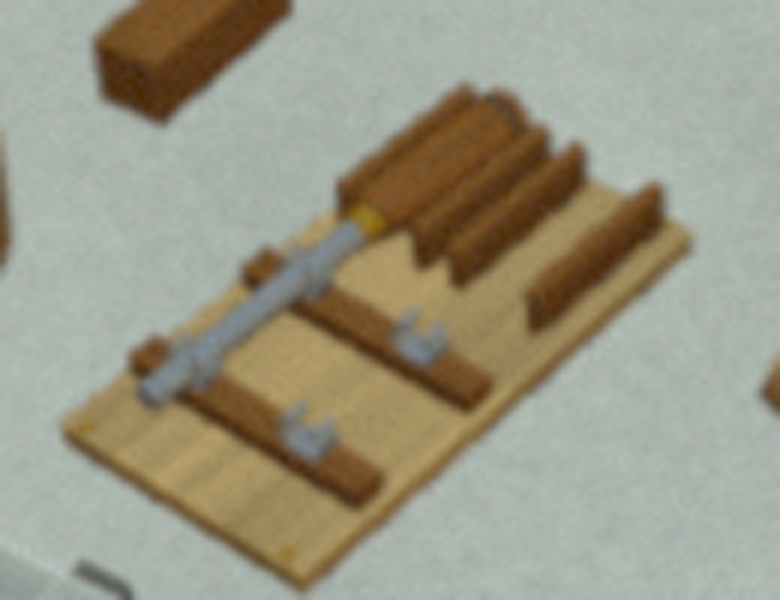

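View pics/si_b2.png

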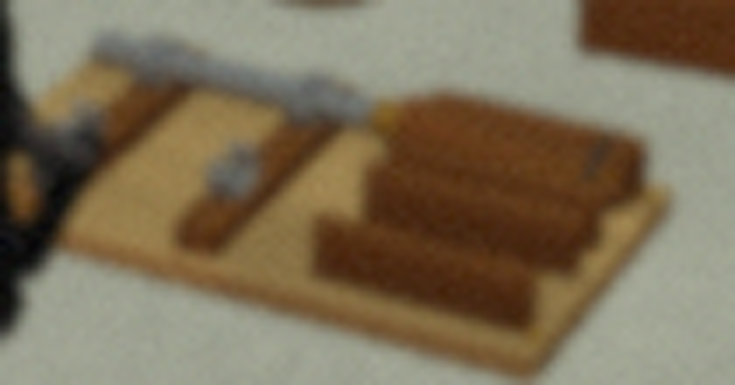

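```bash
python3 -m pendant '[{"fingers":20,"delta_pos":[5,-30,0],"rot":[0,0,0]},{"fingers":20,"delta_pos":[10,-60,-5],"rot":[0,0,0]},{"fingers":20,"delta_pos":[20,-85,-15],"rot":[-0.02,0.14,0.008]},{"fingers":20,"delta_pos":[28,-85,-25],"rot":[-0.041,0.288,0.017]},{"fingers":20,"delta_pos":[36,-85,-36],"rot":[-0.062,0.432,0.026]},{"fingers":20,"delta_pos":[44,-85,-47],"rot":[-0.082,0.577,0.035]},{"fingers":20,"delta_pos":[52,-85,-58],"rot":[-0.103,0.721,0.0435]},{"fingers":20,"delta_pos":[60,-85,-68],"rot":[-0.123,0.865,0.052]},{"fingers":20,"delta_pos":[68,-85,-78],"rot":[-0.144,1.01,0.061]},{"fingers":20,"delta_pos":[75,-85,-88],"rot":[-0.164,1.154,0.07]},{"fingers":20,"delta_pos":[81,-80,-97],"rot":[-0.185,1.298,0.078]},{"fingers":20,"delta_pos":[85,-70,-104],"rot":[-0.206,1.442,0.087]},{"fingers":20,"delta_pos":[87,-60,-108],"rot":[-0.226,1.586,0.096]},{"fingers":20,"delta_pos":[87,-56,-108],"rot":[-0.244,1.713,0.103]},{"fingers":20,"delta_pos":[87,-56,-108],"rot":[-0.244,1.713,0.103]},{"fingers":20,"delta_pos":[87,-56,-108],"rot":[-0.244,1.713,0.103]}]' 90
python3 - <<'E'
from h import *
print(ctrl.get_state()["joint_positions"].round(3))
c=cam("wrist");cv2.imwrite("pics/w5.png",c["img"]);d=cam("side");cv2.imwrite("pics/s5.png",d["img"])
Rt,a=tool_R(-3,4)
plan(np.array([.460,-.053,.025]),Rt)
E
```

```text
time_s: 6.85
tool_pos: [0.4609, -0.0529, 0.2061]
tool_rot: [0.022, -2.163, 2.16]
wrist_force: [-0.0, 0.1, -3.4]
opening: 0.333
[-0.272  0.513  0.472  2.027 -0.323  0.747 -1.218]
tcp [ 0.4604 -0.053   0.031 ] delta mm [-1.160e+01  1.748e+02  1.000e-01] rot [-0.0002  0.0023 -0.0001] deg 0.1
```

View pics/s5.png

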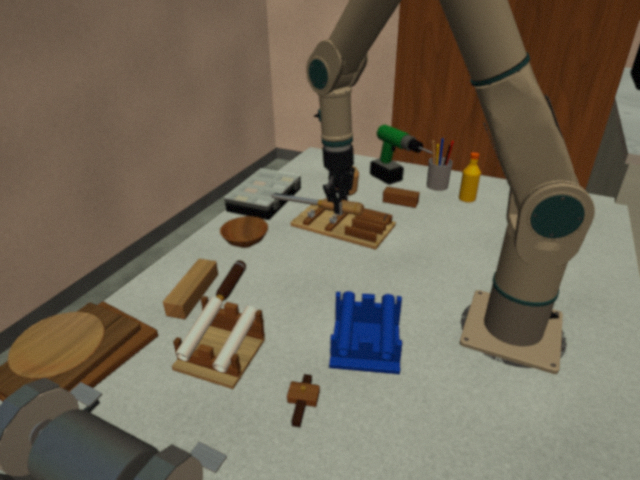

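View pics/w5.png

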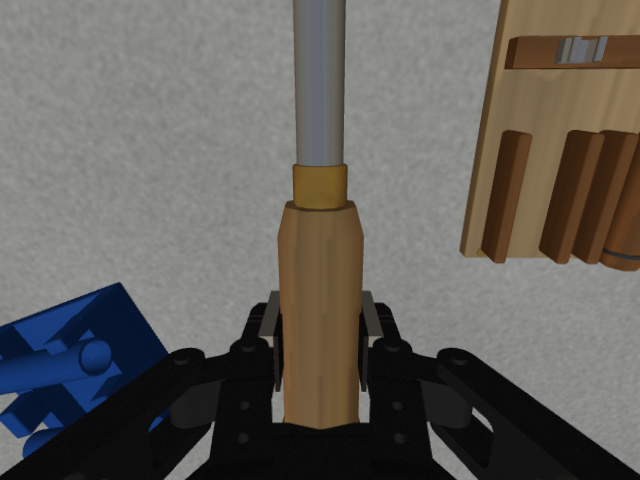

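```bash
python3 -m pendant '[{"fingers":20,"delta_pos":[-2,30,0],"rot":[0,0,0]},{"fingers":20,"delta_pos":[-4,65,0],"rot":[0,0,0]},{"fingers":20,"delta_pos":[-7,100,0],"rot":[0,0,0]},{"fingers":20,"delta_pos":[-9,130,0],"rot":[0,0,0]},{"fingers":20,"delta_pos":[-10,150,0],"rot":[0,0,0]},{"fingers":20,"delta_pos":[-11,160,0],"rot":[0,0,0]},{"fingers":20,"delta_pos":[-11,166,0],"rot":[0,0,0]},{"fingers":20,"delta_pos":[-11,166,0],"rot":[0,0,0]},{"fingers":20,"delta_pos":[-11,166,0],"rot":[0,0,0]}]' 90
python3 - <<'E'
from h import *
d=cam("side");crop(d,220,150,420,260,4,"s6.png")
E
```

```text
time_s: 8.07
tool_pos: [0.4609, -0.0529, 0.0404]
tool_rot: [0.02, -2.164, 2.161]
wrist_force: [-0.5, -0.3, -3.1]
opening: 0.334
```

View pics/s6.png

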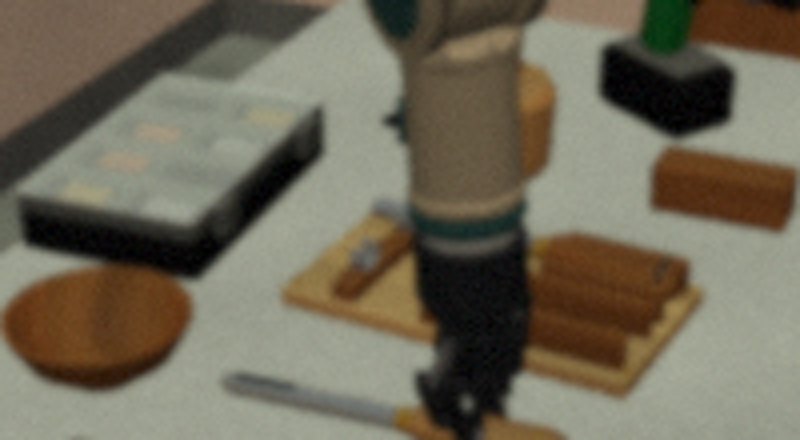

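```bash
python3 -m pendant '[{"fingers":20,"delta_pos":[0,3,0],"rot":[0,0,0]},{"fingers":20,"delta_pos":[0,6,0],"rot":[0,0,0]},{"fingers":20,"delta_pos":[0,8,0],"rot":[0,0,0]},{"fingers":20,"delta_pos":[0,8,0],"rot":[0,0,0]}]' 90
python3 -m pendant '[{"fingers":20,"delta_pos":[0,1.5,0],"rot":[0,0,0]},{"fingers":20,"delta_pos":[0,3,0],"rot":[0,0,0]},{"fingers":20,"delta_pos":[0,3,0],"rot":[0,0,0]}]' 90
```

```text
time_s: 8.62
tool_pos: [0.4604, -0.0528, 0.0323]
tool_rot: [0.02, -2.164, 2.16]
wrist_force: [-0.8, 0.6, -2.5]
opening: 0.328
time_s: 9.0
tool_pos: [0.4601, -0.0529, 0.0293]
tool_rot: [0.02, -2.164, 2.16]
wrist_force: [-1.2, 0.4, -0.5]
opening: 0.334
```

```bash
python3 -m pendant '[{"fingers":40,"delta_pos":[0,0,0],"rot":[0,0,0]},{"fingers":50,"delta_pos":[0,0,0],"rot":[0,0,0]},{"fingers":60,"delta_pos":[0,0,0],"rot":[0,0,0]},{"fingers":65,"delta_pos":[0,0,0],"rot":[0,0,0]},{"fingers":65,"delta_pos":[0,-20,0],"rot":[0,0,0]},{"fingers":65,"delta_pos":[0,-60,0],"rot":[0,0,0]},{"fingers":65,"delta_pos":[-40,-110,0],"rot":[0,0,0]},{"fingers":65,"delta_pos":[-90,-140,0],"rot":[0,0,0]},{"fingers":65,"delta_pos":[-90,-140,0],"rot":[0,0,0]},{"fingers":65,"delta_pos":[-90,-140,0],"rot":[0,0,0]}]' 90
python3 - <<'E'
from h import *
c=cam("wrist");cv2.imwrite("pics/w7.png",c["img"])
E
```

```text
time_s: 10.25
tool_pos: [0.5582, -0.0576, 0.1623]
tool_rot: [0.022, -2.163, 2.159]
wrist_force: [-0.6, -0.5, -0.5]
opening: 0.652
```

View pics/w7.png

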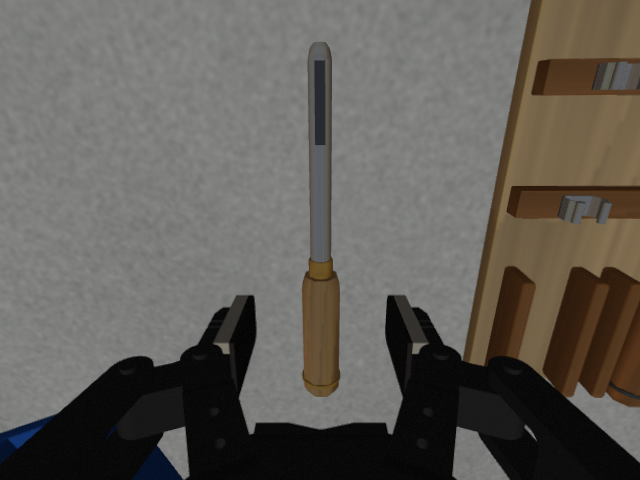

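```bash
python3 - <<'E'
from h import *
c=cam("wrist")
hsv=cv2.cvtColor(c["img"],cv2.COLOR_BGR2HSV)
P=[]
for n,uv,z in [("tip",(319.5,42),.008),("ferr",(320,259),.014),("butt",(321,396),.02)]:
    P.append(onz(c,uv,z));print(n,P[-1].round(4))
a=P[0]-P[1];print(np.linalg.norm(a),np.degrees(np.arctan2(a[1],a[0])))
# bar edges per row
g=cv2.cvtColor(c["img"],cv2.COLOR_BGR2GRAY).astype(float)
for v in (170,200,230):
    print(v,g[v,300:342].astype(int).tolist())
E
python3 -m pendant '[{"fingers":65,"delta_pos":[0,0,50],"rot":[0,0,0]},{"fingers":65,"delta_pos":[0,0,100],"rot":[0,0,0]},{"fingers":65,"delta_pos":[-10,0,150],"rot":[0,0,0]},{"fingers":65,"delta_pos":[-20,0,175],"rot":[0,0,0]},{"fingers":65,"delta_pos":[-20,0,175],"rot":[0,0,0]},{"fingers":65,"delta_pos":[-20,0,175],"rot":[0,0,0]}]'
python3 - <<'E'
from h import *
c=cam("wrist");cv2.imwrite("pics/w8.png",c["img"])
E
```

```text
tip [ 0.6716 -0.0633  0.008 ]
ferr [ 0.5212 -0.0561  0.014 ]
butt [ 0.388  -0.0504  0.02  ]
0.15075601544157344 -2.7395711783275427
170 [123, 123, 126, 128, 128, 128, 128, 129, 125, 86, 83, 89, 93, 94, 94, 96, 94, 94, 94, 94, 93, 93, 97, 93, 92, 90, 91, 85, 78, 69, 63, 87, 122, 124, 126, 127, 127, 128, 128, 128, 128, 128]
200 [125, 125, 126, 126, 126, 127, 128, 128, 126, 108, 80, 88, 91, 93, 95, 97, 96, 94, 94, 94, 94, 94, 97, 93, 92, 91, 90, 84, 78, 69, 65, 109, 127, 126, 127, 126, 128, 127, 127, 126, 125, 125]
230 [124, 124, 125, 126, 128, 128, 126, 125, 125, 121, 85, 85, 90, 93, 94, 95, 96, 94, 94, 94, 93, 93, 97, 94, 93, 90, 90, 83, 77, 68, 61, 103, 125, 126, 129, 129, 128, 127, 126, 124, 125, 125]
time_s: 11.1
tool_pos: [0.5675, -0.2318, 0.1595]
tool_rot: [0.026, -2.164, 2.155]
wrist_force: [-1.2, 0.5, -0.6]
opening: 0.649
```

View pics/w8.png

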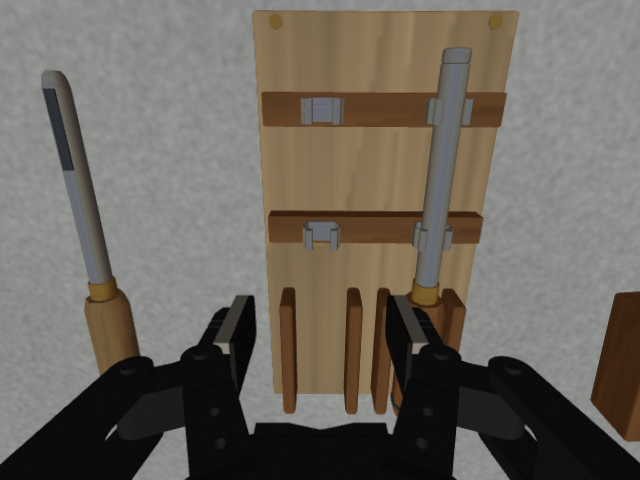

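Run:
```python
from h import *
c=cam("wrist")
crop(c,240,0,520,260,3,"w8z.png")
```

View pics/w8z.png

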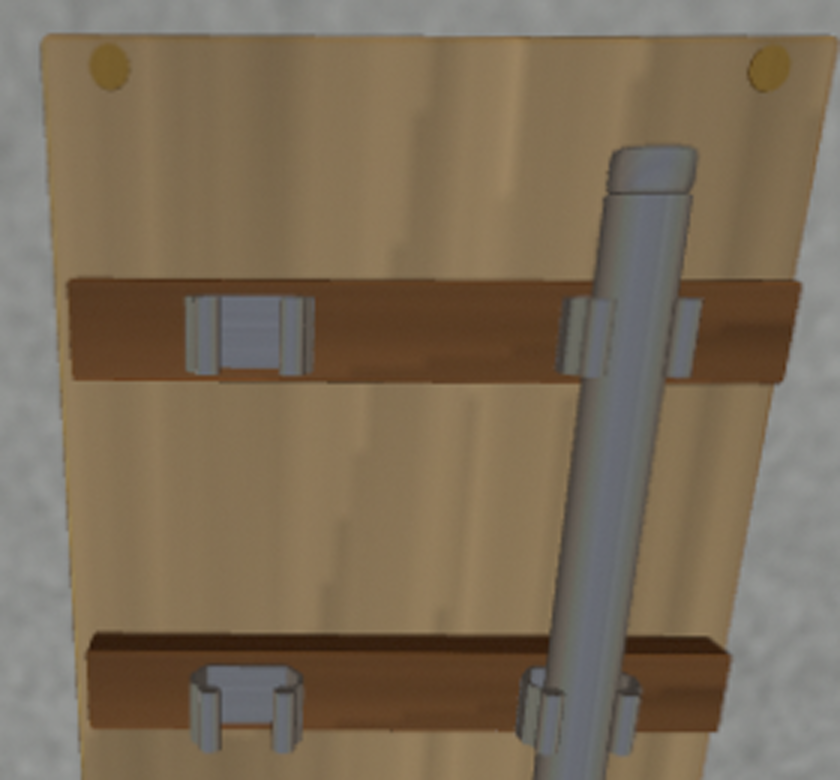

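Run:
```python
from h import *
c=cam("wrist")
q=lambda x,y:(240+(x-1)/3,(y-1)/3)
F=onz(c,q(250,336),.0485);Rr=onz(c,q(247,721),.0485)
print("F",F.round(4),"R",Rr.round(4),np.linalg.norm(F-Rr))
a=F-Rr;print("yaw",np.degrees(np.arctan2(a[1],a[0])),"mid",((F+Rr)/2).round(4))
A=onz(c,q(42,40),.016);B=onz(c,q(836,38),.016);E=onz(c,q(78,700),.016)
print(A.round(4),B.round(4),np.linalg.norm(A-B),E.round(4),np.degrees(np.arctan2(*(A-E)[[1,0]])), np.degrees(np.arctan2(*(A-B)[[1,0]]))-90)
u=(B-A)/np.linalg.norm(B-A); x=np.array([-u[1],u[0],0]); mid=(A+B)/2
print("bay from board edge",(mid-x*.095-u*.0375).round(4), x)
# clipped tool bar tip vs ferrule, z=.04
T=onz(c,q(651,148),.04);G=onz(c,(425,285),.04);print("neighbour",T.round(4),G.round(4),np.linalg.norm(T-G),np.degrees(np.arctan2(*(T-G)[[1,0]])))
```

```text
F [ 0.6424 -0.2368  0.0485] R [ 0.5626 -0.2325  0.0485] 0.07986713915971022
yaw -3.062013483962778 mid [ 0.6025 -0.2347  0.0485]
[ 0.698  -0.1979  0.016 ] [ 0.6901 -0.3554  0.016 ] 0.15772173483431326 [ 0.5569 -0.1901  0.016 ] -3.164546630136623 -2.8741753545784405
bay from board edge [ 0.6011 -0.2345  0.016 ] [ 0.99874206 -0.05014279  0.        ]
neighbour [ 0.6711 -0.313   0.04  ] [ 0.5207 -0.3046  0.04  ] 0.15059826832534945 -3.1992976318778212
```

Run:
```python
from h import *
Rt,a=tool_R(-3.05,2.5)
plan(np.array([.5964,-.0597,.011])-Rt[:,1]*.08,Rt,.017)
plan(np.array([.5964,-.0597,.011]),Rt,.017)
```

```text
tcp [ 0.6006 -0.0599  0.1079] delta mm [ -27.7   50.7 -172.9] rot [0.0015 0.0048 0.029 ] deg 1.7
tcp [ 0.5971 -0.0597  0.028 ] delta mm [ -30.   130.6 -172.8] rot [0.0015 0.0048 0.029 ] deg 1.7
```

```bash
python3 -m pendant '[{"fingers":60,"delta_pos":[-10,0,-50],"rot":[0,0,0.01]},{"fingers":50,"delta_pos":[-20,10,-105],"rot":[0.001,0.003,0.02]},{"fingers":50,"delta_pos":[-28,30,-150],"rot":[0.0015,0.005,0.029]},{"fingers":50,"delta_pos":[-28,51,-173],"rot":[0.0015,0.005,0.029]},{"fingers":50,"delta_pos":[-28,51,-173],"rot":[0.0015,0.005,0.029]},{"fingers":50,"delta_pos":[-28,51,-173],"rot":[0.0015,0.005,0.029]}]' 100
python3 - <<'E'
from h import *
c=cam("wrist");cv2.imwrite("pics/w9.png",c["img"])
Rt,a=tool_R(-3.05,2.5)
for x in (-75,0,75): print(proj(c,np.array([.5964,-.0597,.011])+a*x/1000).round(1))
plan(np.array([.5964,-.0597,.011]),Rt,.017)
E
```

```text
time_s: 12.0
tool_pos: [0.6012, -0.0614, 0.1084]
tool_rot: [-0.013, -2.172, 2.174]
wrist_force: [0.1, -0.3, 1.3]
opening: 0.504
[317.2 355. ]
[316.8 252.2]
[316.4 126.7]
tcp [ 0.5971 -0.0597  0.028 ] delta mm [ 1.  80.8 -2.2] rot [-0.0016 -0.0023 -0.0018] deg 0.2
```

View pics/w9.png

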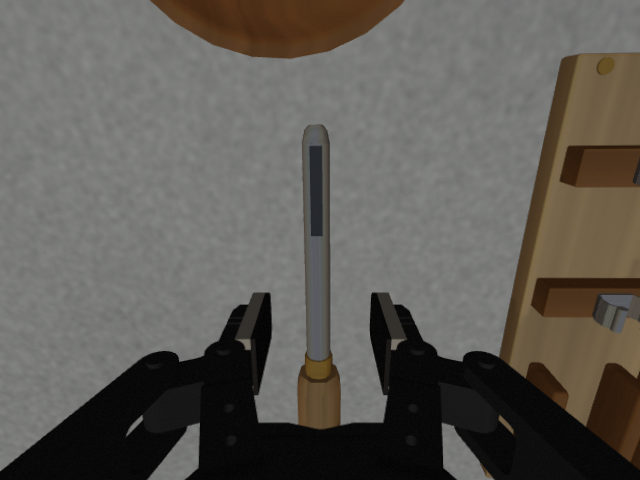

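```bash
python3 -m pendant '[{"fingers":50,"delta_pos":[0,25,-1],"rot":[0,0,0]},{"fingers":50,"delta_pos":[1,50,-2],"rot":[0,-0.002,-0.002]},{"fingers":50,"delta_pos":[1,68,-2],"rot":[0,-0.002,-0.002]},{"fingers":50,"delta_pos":[1,78,-2],"rot":[0,-0.002,-0.002]},{"fingers":50,"delta_pos":[1,80,-2],"rot":[0,-0.002,-0.002]},{"fingers":50,"delta_pos":[1,80,-2],"rot":[0,-0.002,-0.002]}]' 100
python3 -m pendant '[{"fingers":35,"delta_pos":[0,0,0],"rot":[0,0,0]},{"fingers":20,"delta_pos":[0,0,0],"rot":[0,0,0]},{"fingers":5,"delta_pos":[0,0,0],"rot":[0,0,0]},{"fingers":5,"delta_pos":[0,0,0],"rot":[0,0,0]},{"fingers":5,"delta_pos":[0,0,0],"rot":[0,0,0]}]' 100
python3 - <<'E'
from h import *
c=cam("wrist");cv2.imwrite("pics/w10.png",c["img"])
E
```

```text
time_s: 12.8
tool_pos: [0.5976, -0.0602, 0.0293]
tool_rot: [-0.012, -2.172, 2.174]
wrist_force: [-0.0, 0.1, 0.1]
opening: 0.501
time_s: 13.42
tool_pos: [0.5981, -0.0602, 0.0301]
tool_rot: [-0.013, -2.173, 2.174]
wrist_force: [0.0, 0.8, 7.3]
opening: 0.142
```

View pics/w10.png

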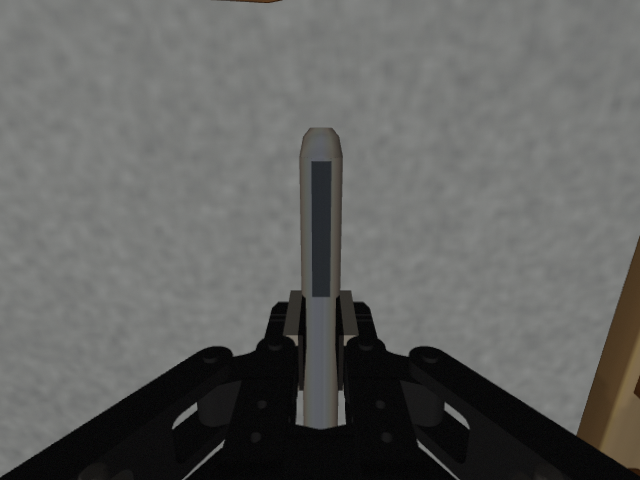

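```bash
python3 -m pendant '[{"fingers":5,"delta_pos":[0,-8,0],"rot":[0,0,0]},{"fingers":5,"delta_pos":[0,-20,0],"rot":[0,0,0]},{"fingers":5,"delta_pos":[0,-40,0],"rot":[0,0,0]},{"fingers":5,"delta_pos":[0,-60,0],"rot":[0,0,0]},{"fingers":5,"delta_pos":[0,-70,0],"rot":[0,0,0]},{"fingers":5,"delta_pos":[0,-70,0],"rot":[0,0,0]}]' 100
python3 - <<'E'
from h import *
c=cam("wrist");cv2.imwrite("pics/w11.png",c["img"])
d=cam("side");crop(d,220,130,420,270,4,"s11.png")
d=cam("scene");crop(d,200,140,360,260,5,"c11.png")
E
```

```text
time_s: 14.22
tool_pos: [0.6017, -0.0603, 0.1013]
tool_rot: [-0.015, -2.174, 2.175]
wrist_force: [0.1, 0.5, -3.9]
opening: 0.143
```

View pics/w11.png

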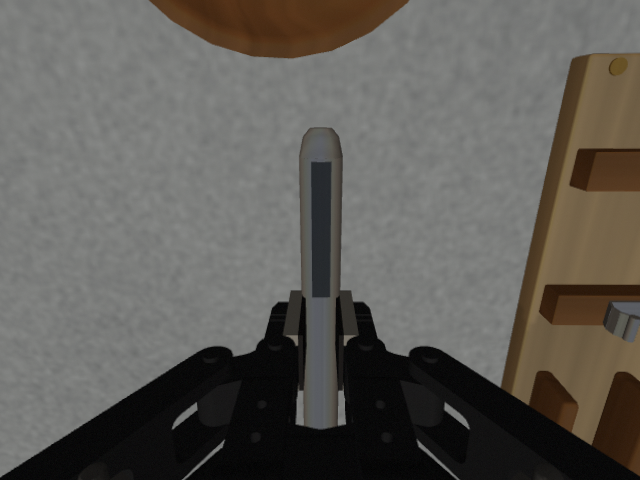

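View pics/s11.png

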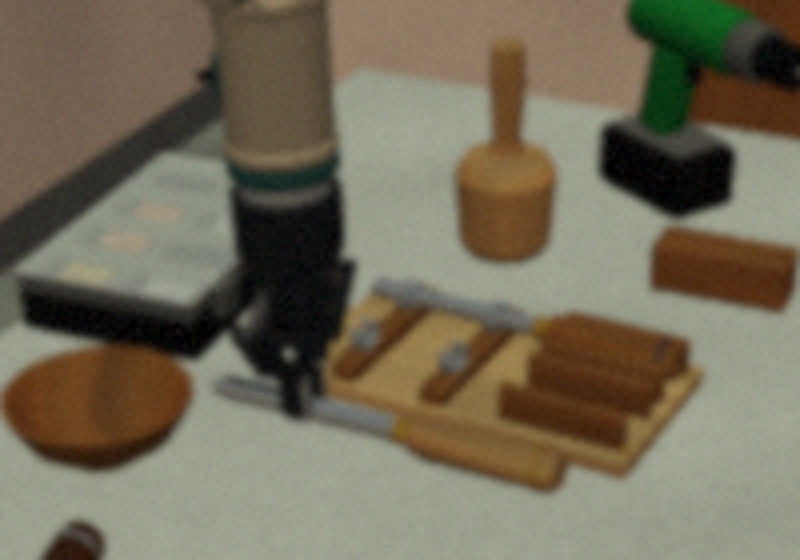

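View pics/c11.png

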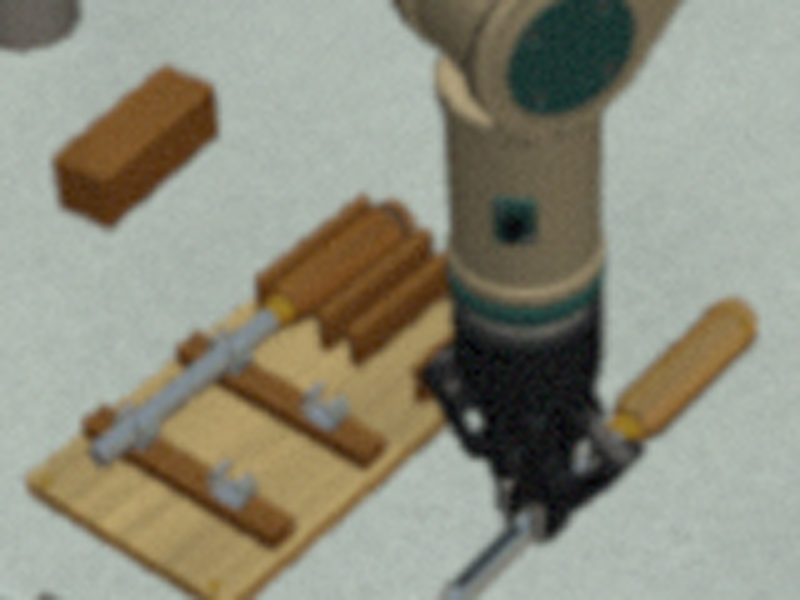

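Run:
```python
from h import *
w=cam("wrist");d=cam("side");c=cam("scene")
q=lambda x,y:(220+(x-1.5)/4,130+(y-1.5)/4); e=lambda x,y:(200+(x-2)/5,140+(y-2)/5)
T,r1=tri([(w,(321,128)),(d,q(220,384))]);F,r2=tri([(c,e(625,427)),(d,q(403,430))]);B,r3=tri([(c,e(740,313)),(d,q(555,473))])
for n,P,r in zip("TFB",(T,F,B),(r1,r2,r3)):print(n,P.round(4),np.round(r,4))
a=T-F;print(np.linalg.norm(a),np.degrees(np.arctan2(a[1],a[0])),np.degrees(np.arcsin(a[2]/np.linalg.norm(a))))
a=T-B;print(np.linalg.norm(a),np.degrees(np.arctan2(a[1],a[0])),np.degrees(np.arcsin(a[2]/np.linalg.norm(a))))
s=ctrl.get_state();Rc=R.from_rotvec(s["tool_rot"]).as_matrix()
print("tip in tool",(Rc.T@(T-s["tool_pos"])*1000).round(1),"B",(Rc.T@(B-s["tool_pos"])*1000).round(1))
# where on hypoth. axis 'ahead' h is tip row: tool coords x=-75,y=h
for h in (14,17,19): print(h,proj(w,s["tool_pos"]+Rc@np.array([-.075,h/1000,0])).round(1), proj(w,s["tool_pos"]+Rc@np.array([-.077,h/1000,0])).round(1))
```

```text
T [ 0.6735 -0.0657  0.0771] [0.0014 0.0014]
F [ 0.5186 -0.0535  0.0855] [0.0002 0.0002]
B [ 0.4041 -0.0479  0.0864] [0.0009 0.0009]
0.15553064041241121 -4.529145221260321 -3.103705384795884
0.27013906798131737 -3.794569553121246 -1.9826476190779754
tip in tool [-74.   19.1   1.5] B [196.1  21.4  -1.8]
14 [319.2 128.8] [319.2 122.7]
17 [319.3 128.6] [319.3 122.7]
19 [319.3 128.5] [319.3 122.6]
```

Run:
```python
from h import *
Rt,a=tool_R(-3.05,0)
plan(np.array([.602,-.2346,.095]),Rt,.019)
```

```text
tcp [ 0.602  -0.2346  0.114 ] delta mm [-10.3 -14.8 174. ] rot [-0.0017 -0.0007  0.043 ] deg 2.5
```

```bash
python3 -m pendant '[{"fingers":5,"delta_pos":[0,-15,15],"rot":[0,0,0.01]},{"fingers":5,"delta_pos":[-3,-25,45],"rot":[-0.0005,0,0.02]},{"fingers":5,"delta_pos":[-6,-25,85],"rot":[-0.001,0,0.035]},{"fingers":5,"delta_pos":[-8,-25,125],"rot":[-0.0017,-0.001,0.043]},{"fingers":5,"delta_pos":[-10,-20,160],"rot":[-0.0017,-0.001,0.043]},{"fingers":5,"delta_pos":[-10,-15,174],"rot":[-0.0017,-0.001,0.043]},{"fingers":5,"delta_pos":[-10,-15,174],"rot":[-0.0017,-0.001,0.043]},{"fingers":5,"delta_pos":[-10,-15,174],"rot":[-0.0017,-0.001,0.043]},{"fingers":5,"delta_pos":[-10,-15,174],"rot":[-0.0017,-0.001,0.043]}]' 100
python3 - <<'E'
from h import *
c=cam("wrist");cv2.imwrite("pics/w12.png",c["img"])
d=cam("side");crop(d,270,170,420,260,5,"s12.png")
d=cam("scene");crop(d,180,140,340,260,5,"c12.png")
Rt,a=tool_R(-3.05,0)
plan(np.array([.602,-.2346,.095]),Rt,.019)
E
```

```text
time_s: 15.65
tool_pos: [0.6023, -0.2324, 0.1143]
tool_rot: [-0.056, -2.197, 2.195]
wrist_force: [0.5, 0.3, -4.5]
opening: 0.141
tcp [ 0.602  -0.2346  0.114 ] delta mm [0.1 0.4 1.1] rot [ 0.0003  0.0018 -0.0002] deg 0.1
```

View pics/w12.png

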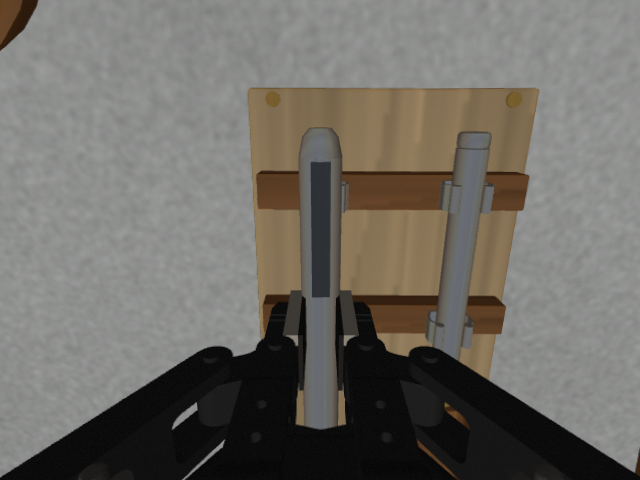

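View pics/s12.png

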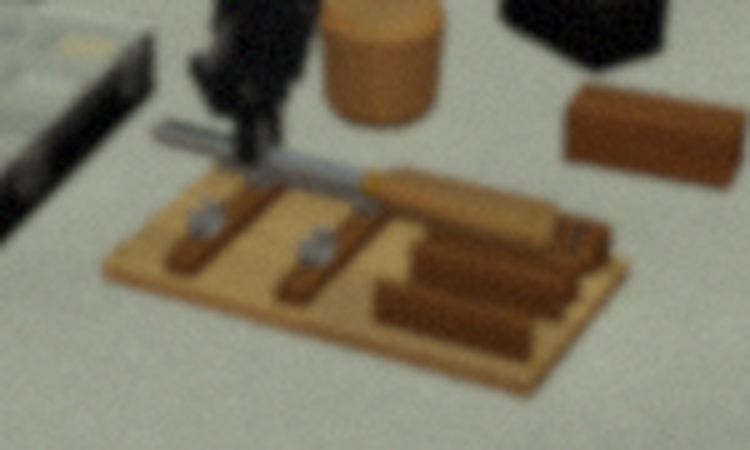

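View pics/c12.png

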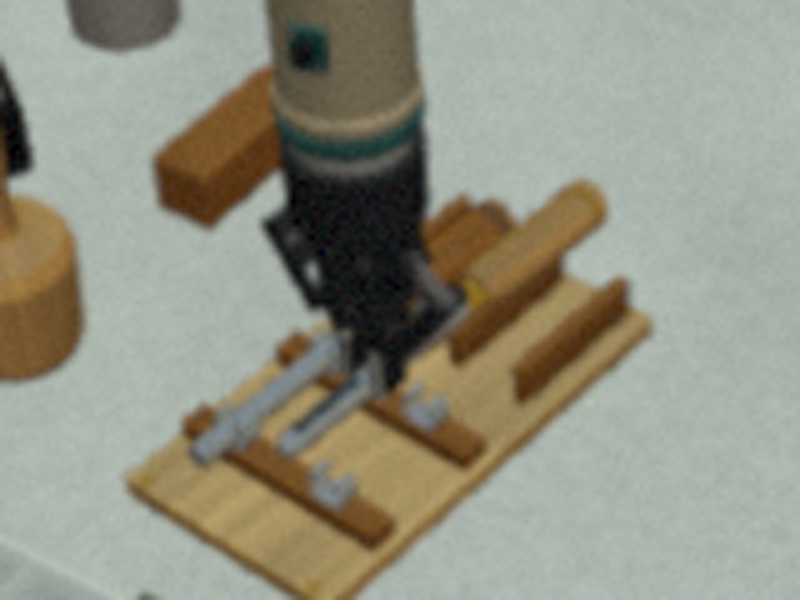

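```bash
python3 -m pendant '[{"fingers":5,"delta_pos":[0,10,1],"rot":[0,0.002,0]},{"fingers":5,"delta_pos":[0,20,1],"rot":[0,0.002,0]},{"fingers":5,"delta_pos":[0,28,1],"rot":[0,0.002,0]},{"fingers":5,"delta_pos":[0,32,1],"rot":[0,0.002,0]},{"fingers":5,"delta_pos":[0,34,1],"rot":[0,0.002,0]},{"fingers":5,"delta_pos":[0,34,1],"rot":[0,0.002,0]},{"fingers":5,"delta_pos":[0,34,1],"rot":[0,0.002,0]}]' 100
python3 - <<'E'
from h import *
c=cam("wrist");cv2.imwrite("pics/w13.png",c["img"])
Rt,a=tool_R(-3.05,0)
print(ctrl.get_state()["tool_pos"].round(4))
plan(np.array([.602,-.2346,.055]),Rt,.019)
E
```

```text
time_s: 16.68
tool_pos: [0.6023, -0.2346, 0.0807]
tool_rot: [-0.059, -2.195, 2.195]
wrist_force: [-0.1, 0.1, -3.6]
opening: 0.137
[ 0.6023 -0.2346  0.0807]
tcp [ 0.602  -0.2346  0.074 ] delta mm [0.3 6.7 0. ] rot [ 0.0002 -0.0002 -0.0007] deg 0.0
```

View pics/w13.png

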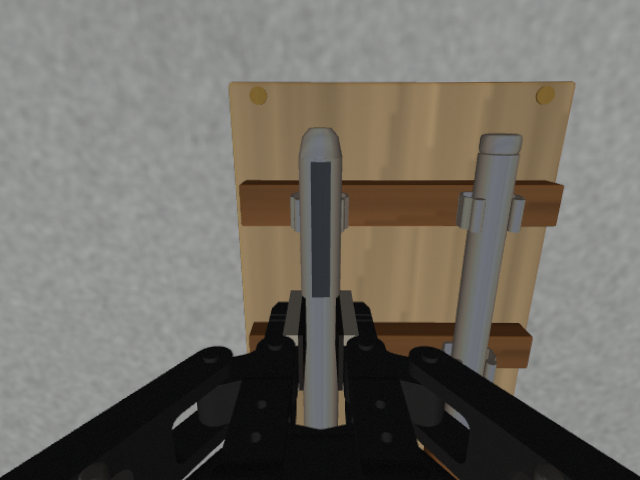

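```bash
python3 -m pendant '[{"fingers":5,"delta_pos":[0,2,0],"rot":[0,0,0]},{"fingers":5,"delta_pos":[0,4,0],"rot":[0,0,0]},{"fingers":5,"delta_pos":[0,6,0],"rot":[0,0,0]},{"fingers":5,"delta_pos":[0,6,0],"rot":[0,0,0]}]' 100
python3 -m pendant '[{"fingers":5,"delta_pos":[0,1,0],"rot":[0,0,0]},{"fingers":5,"delta_pos":[0,2,0],"rot":[0,0,0]},{"fingers":5,"delta_pos":[0,2,0],"rot":[0,0,0]}]' 100
python3 -m pendant '[{"fingers":5,"delta_pos":[0,1,0],"rot":[0,0,0]},{"fingers":5,"delta_pos":[0,2,0],"rot":[0,0,0]},{"fingers":5,"delta_pos":[0,2,0],"rot":[0,0,0]}]' 100
```

```text
time_s: 17.23
tool_pos: [0.6021, -0.2344, 0.0744]
tool_rot: [-0.059, -2.195, 2.194]
wrist_force: [0.2, -0.8, -4.9]
opening: 0.138
time_s: 17.6
tool_pos: [0.6024, -0.2341, 0.0729]
tool_rot: [-0.059, -2.196, 2.194]
wrist_force: [-1.1, 2.3, 2.8]
opening: 0.144
time_s: 17.98
tool_pos: [0.6026, -0.2345, 0.0722]
tool_rot: [-0.06, -2.196, 2.195]
wrist_force: [-2.4, 2.6, 7.4]
opening: 0.142
```

```bash
python3 -m pendant '[{"fingers":5,"delta_pos":[0,1.5,0],"rot":[0,0,0]},{"fingers":5,"delta_pos":[0,3,0],"rot":[0,0,0]},{"fingers":5,"delta_pos":[0,3,0],"rot":[0,0,0]}]' 100
python3 -m pendant '[{"fingers":5,"delta_pos":[0,1.5,0],"rot":[0,0,0]},{"fingers":5,"delta_pos":[0,3,0],"rot":[0,0,0]},{"fingers":5,"delta_pos":[0,3,0],"rot":[0,0,0]}]' 100
```

```text
time_s: 18.35
tool_pos: [0.603, -0.235, 0.0706]
tool_rot: [-0.062, -2.196, 2.196]
wrist_force: [-3.1, 2.5, 9.2]
opening: 0.142
time_s: 18.73
tool_pos: [0.6034, -0.2351, 0.0689]
tool_rot: [-0.064, -2.197, 2.196]
wrist_force: [-2.2, 1.3, 8.3]
opening: 0.139
```

```bash
python3 -m pendant '[{"fingers":5,"delta_pos":[0,1.5,0],"rot":[0,0,0]},{"fingers":5,"delta_pos":[0,3,0],"rot":[0,0,0]},{"fingers":5,"delta_pos":[0,3,0],"rot":[0,0,0]}]' 100
python3 -m pendant '[{"fingers":5,"delta_pos":[0,1.5,0],"rot":[0,0,0]},{"fingers":5,"delta_pos":[0,3,0],"rot":[0,0,0]},{"fingers":5,"delta_pos":[0,3,0],"rot":[0,0,0]}]' 100
python3 - <<'E'
from h import *
c=cam("wrist");cv2.imwrite("pics/w14.png",c["img"])
d=cam("side");crop(d,270,170,420,260,5,"s14.png")
E
```

```text
time_s: 19.1
tool_pos: [0.6039, -0.235, 0.0669]
tool_rot: [-0.065, -2.197, 2.197]
wrist_force: [-1.3, 1.3, 6.9]
opening: 0.14
time_s: 19.48
tool_pos: [0.6043, -0.2347, 0.0641]
tool_rot: [-0.066, -2.198, 2.197]
wrist_force: [-0.7, 2.4, 0.6]
opening: 0.142
```

View pics/s14.png

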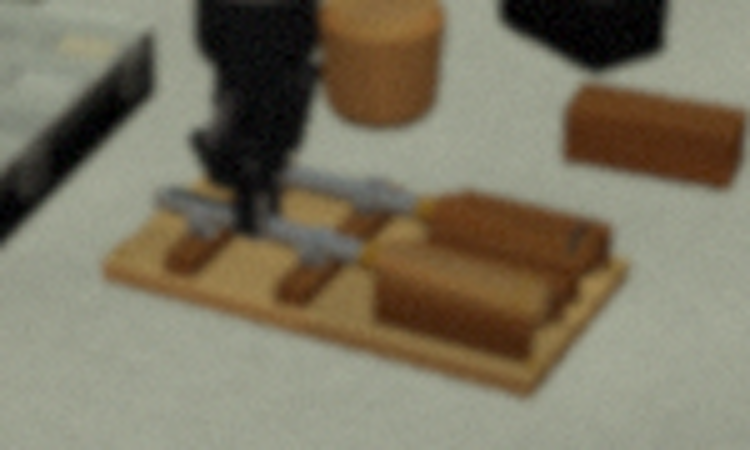

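View pics/w14.png

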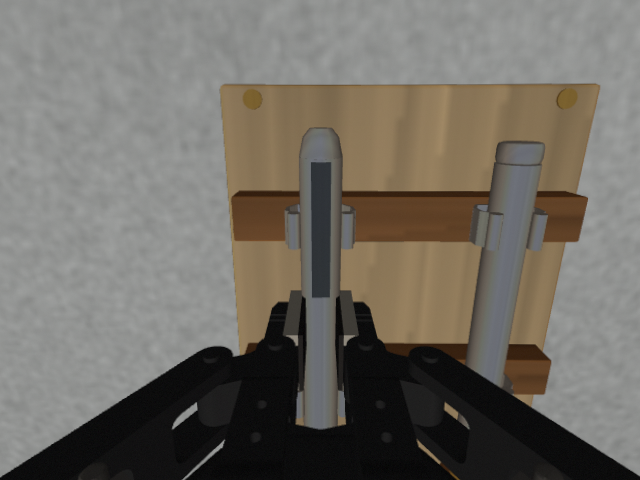

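Run:
```python
from h import *
Rt,a=tool_R(-3.05,0)
s=ctrl.get_state();Rc=R.from_rotvec(s["tool_rot"]).as_matrix();print("nose pitch up deg",np.degrees(-np.arcsin(-(-Rc[2,0]))))
plan(np.array([.602,-.2346,.040]),Rt,.019)
```

```text
nose pitch up deg 0.36814629691060097
tcp [ 0.602  -0.2346  0.059 ] delta mm [2.4 4.9 0. ] rot [ 0.0007  0.0001 -0.0064] deg 0.4
```

```bash
python3 -m pendant '[{"fingers":5,"delta_pos":[0.5,1.5,0],"rot":[0,0,-0.005]},{"fingers":5,"delta_pos":[1,3,0],"rot":[0,0,-0.01]},{"fingers":5,"delta_pos":[1,3,0],"rot":[0,0,-0.01]}]' 100
python3 -m pendant '[{"fingers":5,"delta_pos":[0,1.5,0],"rot":[0,0,0]},{"fingers":5,"delta_pos":[0,2.5,0],"rot":[0,0,0]},{"fingers":5,"delta_pos":[0,2.5,0],"rot":[0,0,0]}]' 100
```

```text
time_s: 19.95
tool_pos: [0.6028, -0.2344, 0.0599]
tool_rot: [-0.052, -2.193, 2.191]
wrist_force: [2.0, 0.4, -6.5]
opening: 0.14
time_s: 20.32
tool_pos: [0.6029, -0.2345, 0.0594]
tool_rot: [-0.053, -2.194, 2.191]
wrist_force: [-2.8, 2.6, 10.7]
opening: 0.141
```

```bash
python3 -m pendant '[{"fingers":5,"delta_pos":[0,1.5,0],"rot":[0,0,0]},{"fingers":5,"delta_pos":[0,3,0],"rot":[0,0,0]},{"fingers":5,"delta_pos":[0,4,0],"rot":[0,0,0]},{"fingers":5,"delta_pos":[0,4,0],"rot":[0,0,0]}]' 100
python3 - <<'E'
from h import *
c=cam("wrist");cv2.imwrite("pics/w15.png",c["img"])
d=cam("side");crop(d,270,170,420,260,5,"s15.png")
s=ctrl.get_state();Rc=R.from_rotvec(s["tool_rot"]).as_matrix();print("nose up",np.degrees(-np.arcsin(Rc[2,0])))
E
```

```text
time_s: 20.82
tool_pos: [0.6029, -0.2346, 0.0593]
tool_rot: [-0.054, -2.196, 2.19]
wrist_force: [-5.5, 5.6, 23.9]
opening: 0.15
nose up -0.20944881905627272
```

View pics/s15.png

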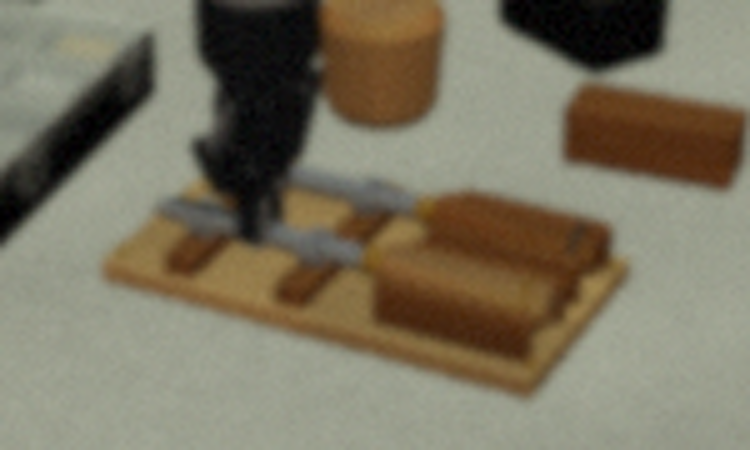

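View pics/w15.png

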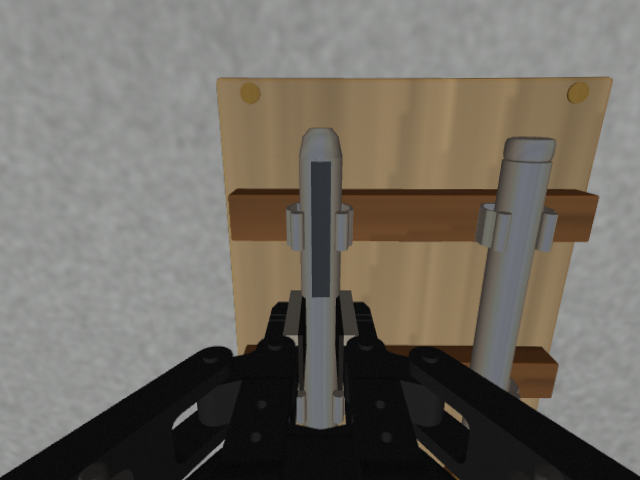

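```bash
python3 -m pendant '[{"fingers":5,"delta_pos":[0,0,0],"rot":[0,0,0]},{"fingers":15,"delta_pos":[0,0,0],"rot":[0,0,0]},{"fingers":30,"delta_pos":[0,0,0],"rot":[0,0,0]},{"fingers":45,"delta_pos":[0,0,0],"rot":[0,0,0]},{"fingers":45,"delta_pos":[0,0,0],"rot":[0,0,0]},{"fingers":45,"delta_pos":[0,-10,0],"rot":[0,0,0]},{"fingers":45,"delta_pos":[0,-40,0],"rot":[0,0,0]},{"fingers":45,"delta_pos":[0,-80,0],"rot":[0,0,0]},{"fingers":45,"delta_pos":[0,-110,0],"rot":[0,0,0]},{"fingers":45,"delta_pos":[30,-110,0],"rot":[0,0,0]},{"fingers":45,"delta_pos":[40,-110,0],"rot":[0,0,0]},{"fingers":45,"delta_pos":[40,-110,0],"rot":[0,0,0]}]' 60
python3 - <<'E'
from h import *
c=cam("wrist");cv2.imwrite("pics/w16.png",c["img"])
E
```

```text
time_s: 22.42
tool_pos: [0.5631, -0.2329, 0.1696]
tool_rot: [-0.055, -2.196, 2.189]
wrist_force: [0.5, -0.7, -0.3]
opening: 0.454
```

View pics/w16.png

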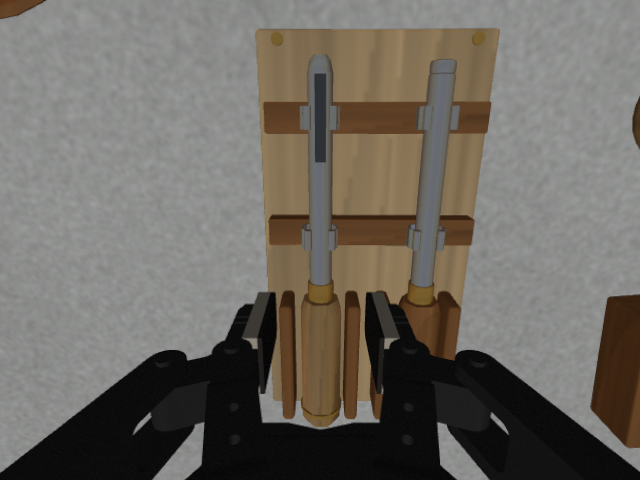

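```bash
python3 - <<'E'
from h import *
c=cam("wrist")
for n,t,f in [("gouge",(319.5,54),(320,284)),("neigh",(443,59.5),(421,287))]:
    T=onz(c,t,.04);F=onz(c,f,.04);a=T-F
    print(n,T.round(4),F.round(4),np.linalg.norm(a).round(4),np.degrees(np.arctan2(a[1],a[0])).round(2),"mid",(F+a*.5).round(4))
    T=onz(c,t,.044);F=onz(c,f,.044);print(" z44",np.linalg.norm(T-F).round(4))
g=cv2.cvtColor(c["img"],cv2.COLOR_BGR2GRAY).astype(int)
for v in (90,170,200,265):
    print(v,"G",g[v,300:342].tolist()); print("   N",g[v,405:462].tolist())
E
python3 -m pendant '[{"fingers":45,"delta_pos":[0,-20,-50],"rot":[0,0,0]},{"fingers":45,"delta_pos":[0,-40,-100],"rot":[0,0,0]},{"fingers":45,"delta_pos":[0,-40,-160],"rot":[0,0,0]},{"fingers":45,"delta_pos":[0,-40,-220],"rot":[0,0,0]},{"fingers":45,"delta_pos":[0,-40,-280],"rot":[0,0,0]},{"fingers":45,"delta_pos":[0,-40,-300],"rot":[0,0,0]},{"fingers":45,"delta_pos":[0,-40,-300],"rot":[0,0,0]}]'
python3 - <<'E'
from h import *
d=cam("side");crop(d,280,180,410,260,6,"s17.png");d=cam("scene");crop(d,195,160,325,270,6,"c17.png");cv2.imwrite("pics/c17f.png",d["img"])
E
```

```text
gouge [ 0.6791 -0.2385  0.04  ] [ 0.5261 -0.2307  0.04  ] 0.1531 -2.9 mid [ 0.6026 -0.2346  0.04  ]
 z44 0.1507
neigh [ 0.6719 -0.3132  0.04  ] [ 0.52   -0.3052  0.04  ] 0.1521 -3.02 mid [ 0.5959 -0.3092  0.04  ]
 z44 0.1497
90 G [113, 112, 112, 112, 112, 111, 108, 91, 87, 96, 101, 105, 105, 107, 103, 48, 48, 49, 48, 48, 49, 49, 49, 48, 48, 52, 79, 102, 99, 92, 85, 76, 65, 84, 114, 115, 117, 117, 119, 121, 120, 121]
   N [116, 116, 115, 116, 117, 116, 116, 116, 117, 117, 117, 117, 118, 118, 120, 120, 119, 120, 121, 121, 121, 119, 98, 75, 80, 89, 94, 98, 101, 104, 105, 106, 107, 108, 109, 108, 107, 105, 106, 106, 105, 106, 109, 105, 104, 102, 100, 96, 88, 92, 113, 113, 114, 115, 114, 115, 114]
170 G [117, 117, 118, 117, 116, 117, 116, 113, 93, 88, 96, 102, 106, 106, 107, 109, 108, 106, 106, 106, 106, 104, 108, 108, 105, 104, 102, 102, 96, 90, 80, 70, 79, 119, 120, 121, 122, 122, 124, 124, 123, 123]
   N [120, 119, 120, 120, 120, 121, 122, 122, 123, 122, 119, 118, 115, 115, 115, 79, 76, 85, 92, 97, 101, 103, 104, 107, 107, 108, 108, 107, 106, 106, 107, 105, 106, 109, 107, 105, 102, 102
[... 508 characters left out ...]
16, 118, 120, 119, 119, 117, 116, 115, 111, 110, 107, 107, 107, 110, 110, 112]
265 G [110, 109, 111, 110, 110, 111, 109, 109, 109, 105, 90, 97, 102, 106, 106, 107, 109, 106, 107, 106, 107, 105, 108, 108, 105, 103, 102, 100, 93, 84, 74, 71, 113, 113, 115, 115, 116, 115, 114, 114, 114, 113]
   N [124, 125, 123, 121, 119, 118, 106, 68, 80, 90, 96, 99, 103, 105, 107, 107, 109, 107, 108, 106, 107, 106, 104, 109, 108, 105, 102, 102, 95, 85, 111, 113, 113, 115, 117, 118, 120, 120, 119, 119, 117, 116, 112, 110, 109, 110, 111, 113, 115, 118, 121, 124, 126, 126, 126, 125, 123]
time_s: 23.4
tool_pos: [0.5806, 0.0686, 0.2096]
tool_rot: [-0.05, -2.198, 2.192]
wrist_force: [1.2, -0.3, -0.3]
opening: 0.451
```

View pics/s17.png

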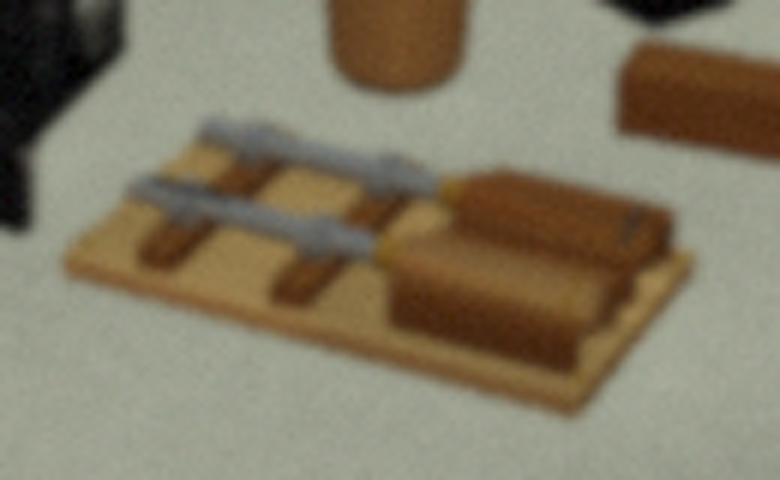

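View pics/c17.png

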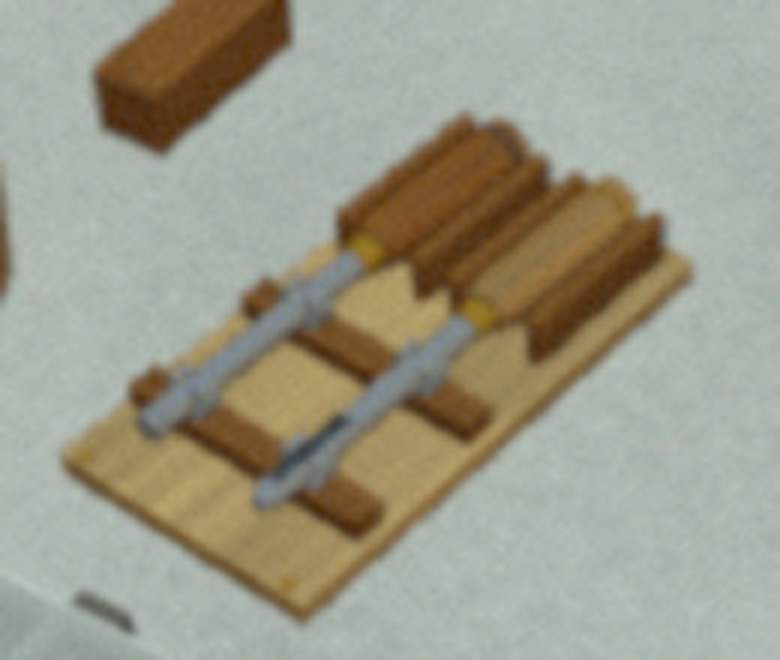

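View pics/c17f.png

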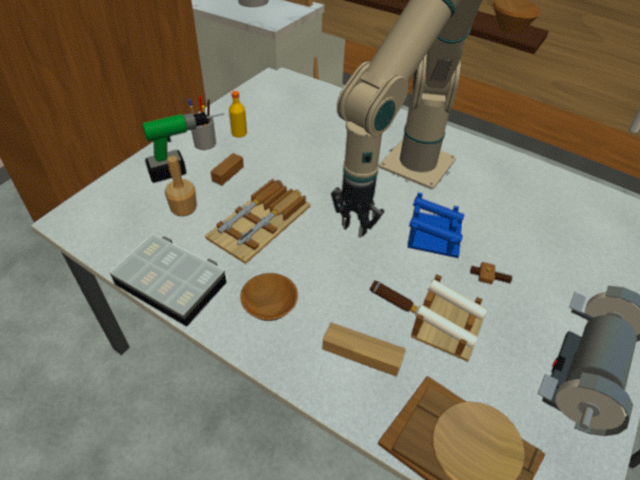

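Run:
```python
from h import *
d=cam("side");c=cam("scene")
q=lambda x,y:(280+(x-2.5)/6,180+(y-2.5)/6);e=lambda x,y:(195+(x-2.5)/6,160+(y-2.5)/6)
for n,a,b in [("G ferr",(481,315),(386,248)),("N ferr",(368,248),(453,188)),("G tip",(264,496),(135,187)),("N tip",(150,424),(205,130))]:
    P,r=tri([(c,e(*a)),(d,q(*b))]);print(n,P.round(4),np.round(r,4))
print(ctrl.get_state()["wrist_force"])
```

```text
G ferr [ 0.5216 -0.2251  0.0444] [0.0008 0.0008]
N ferr [ 0.5148 -0.3011  0.0434] [0.0001 0.0001]
G tip [ 0.6733 -0.2376  0.0394] [0.0004 0.0004]
N tip [ 0.6682 -0.3124  0.0392] [0.0003 0.0003]
[0.00510352 0.36422236 0.40724472]
```

The gouge's heights match the clipped neighbour's to within about 1 mm, so it is fully seated. I'm handing the job in.

```bash
python3 -c "
from bench import ctrl
print(ctrl.finish_job())"
```

```text
the job is handed in; nothing more can be done
None
```

The gouge is clipped into the empty bay and the job is handed in, after about 23.5 s of robot time. I drew it about 180 mm back along its axis out of the tube and laid it on the bench beside the board. I took it again at mid-bar, then pressed it down into both clips in small steps. The pressing force peaked at about 24 N on the wrist reading, against a rigid stop.

Last checks before hand-in:
- **Position:** mid-bar measured at (0.6026, -0.2346) m, against a bay centre of (0.602, -0.2346) m.
- **Line:** the gouge lies at about -2.9°, and the bay at about -3.05°.
- **Height:** ferrule and tip heights agree with the already clipped tool to about 1 mm.
- **Surroundings:** the handle lies between the rails, and the gripper was well clear. In the last scene picture the scraper, clipped tool and bystanders looked unmoved; I checked that by eye only.

Two readings disagreed slightly:
- **Bar length:** the wrist picture gave 153 mm instead of 150 mm, but the clipped tool also read 152 mm, so I put this down to measurement error.
- **Ferrule height:** the scene and side cameras placed the gouge's ferrule about 4 mm high, and the clipped tool's about 3 mm high, so this looks like a shared offset.

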